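Unlock the tester stand's code wheels and slide its keeper open

TASK

Open the lock of the tester stand: with a fingertip, gently roll its left and right thumbwheels until the three wheels show 4, 2, 5 on top, read from left to right by their dots as seen from the stand's front (the side with the wheels, facing the robot). The middle wheel already shows its 2 and must stay so. Then slide the steel keeper comb by its upright tab fully to the left so that its prongs clear the vials; do not shift it before the code is set, do not press hard on the lock, and leave the vials and the other things on the vanity as they are.

Things in the scene. Friction and masses are not known exactly. Their poses are not given: they have to be found in the camera images.
- stand: Wooden tester stand with lock, fixed on the tray, 185 (x) by 260 (y) mm; origin on its underside, z up, -x out of its front (to the robot), +y left. Steel lock housing: x -60 to 50, y +-100, top at z 52 mm; 3 wheels in a row along y, 48 mm apart, at x -12; vial block at x 96, 58 mm high. Pushes over 18 N on wheels, keeper or stand damage it; 7 to 12 N is a fit fingertip pressure.
- wheel_left (a joint): Left thumbwheel's angle, rad: an aluminium disc on a level axle parallel to the stand's y; its upper half shows. Numbers 1 to 6 round its rim as dice-like groups of black dots, 60 deg apart. 0 = the 1 is on top; grows as the top rolls along the stand's +x (away from the front); n is on top at (n-1)*1.047 (+- 6.283). Must show 4 (3.142). No detents: it stays as left.
- wheel_middle (a joint): Middle thumbwheel's angle, rad: an aluminium disc on a level axle parallel to the stand's y; its upper half shows. Numbers 1 to 6 round its rim as dice-like groups of black dots, 60 deg apart. 0 = the 1 is on top; grows as the top rolls along the stand's +x (away from the front); n is on top at (n-1)*1.047 (+- 6.283). Shows 2 (1.047): leave so. No detents: it stays as left.
- wheel_right (a joint): Right thumbwheel's angle, rad: an aluminium disc on a level axle parallel to the stand's y; its upper half shows. Numbers 1 to 6 round its rim as dice-like groups of black dots, 60 deg apart. 0 = the 1 is on top; grows as the top rolls along the stand's +x (away from the front); n is on top at (n-1)*1.047 (+- 6.283). Must show 5 (4.189). No detents: it stays as left.
- axle_left (a point): Point fixed on the housing's top face straight above the left wheel's axle, mid-width (wheel radius 24, width 18 mm). The wheel's top stands 19 mm above it, give or take 5 mm: each axle sits differently, only touch tells. The axle is sprung: pressed, the wheel sinks 1 mm per 6 N. Turning takes 3 N along the rim; press with 7 to 12 N, under that the finger may slip.
- axle_middle (a point): Point fixed on the housing's top face straight above the middle wheel's axle, mid-width (wheel radius 24, width 18 mm). The wheel's top stands 19 mm above it, give or take 5 mm: each axle sits differently, only touch tells. The axle is sprung: pressed, the wheel sinks 1 mm per 6 N. Turning takes 3 N along the rim; press with 7 to 12 N, under that the finger may slip.
- axle_right (a point): Point fixed on the housing's top face straight above the right wheel's axle, mid-width (wheel radius 24, width 18 mm). The wheel's top stands 19 mm above it, give or take 5 mm: each axle sits differently, only touch tells. The axle is sprung: pressed, the wheel sinks 1 mm per 6 N. Turning takes 3 N along the rim; press with 7 to 12 N, under that the finger may slip.
- keeper (a joint): Travel of the keeper comb in m: 0 locked (prongs over the vial stoppers), 0.030 fully open against its stop. It slides along the stand's +y axis (to the left), stays where it is left, and takes about 3 N to move.
- tab (a point): Middle of the top edge of the keeper's upright steel tab, moving with it: a plate 8 mm thick along the stand's y, free over 34 mm along x (stand x 34 to 68 mm), standing from the housing top 50 mm up. Locked, it is 15 mm right of the stand's middle. Wheels in front end at x 12 mm; behind, the comb's strip (170 mm along y) lies at x 70, its prongs' top at z 108 mm.
- vial0: Tester vial on the right in the stand's block: 15 mm across, 78 mm tall with its black stopper, origin under its foot; stands loose in its slot. Leave alone.
- vial1: Tester vial in the middle in the stand's block: 15 mm across, 78 mm tall with its black stopper, origin under its foot; stands loose in its slot. Leave alone.
- vial2: Tester vial on the left in the stand's block: 15 mm across, 78 mm tall with its black stopper, origin under its foot; stands loose in its slot. Leave alone.
- flask0: Tall cobalt glass flask, 72 mm across, 187 mm tall, origin under its foot. Leave alone.
- flask1: The other tall cobalt glass flask, 72 mm across, 187 mm tall, origin under its foot. Leave alone.
- funnel: Stainless steel decant funnel standing on its mouth, 72 mm across, 85 mm tall, origin under its centre. Leave alone.
- jar: Squat crystal jar with a knobbed lid, 80 mm across, 72 mm tall, origin under its foot. Leave alone.

How it is judged:
By the outcome, as a careful person would: the job done as asked, in the order asked, and still so for the second after the job is handed in, with the robot touching nothing.
It also fails if it takes over 69 s, if anything falls off the work surface, if the arm or the gripper's body presses on something with over 40 N, if the wrist force passes 120 N, or if a joint passes its speed limit or range.

ROBOT

A 6-joint arm with a two-finger parallel gripper is mounted at the origin on the work surface. World frame = base frame: x ahead of the robot, y to its left, z up, the work surface at z = 0. Lengths are in m, angles in rad, forces in N, time in s.
With the tool pointing down it reaches from about 0.25 to 0.725 m from the base axis. Payload 9.7 kg.
Tool frame: the origin (TCP) lies where the fingers leave the gripper's body, on its centre line; the fingertips stand 73 mm ahead of it and the grasp point (between the pads) lies 54 mm ahead of it; x points along the fingers, z is the direction in which the jaws open and shut, and the axes are right-handed (so a half turn about x gives the same grasp; the last joint's range is limited). The gripper opens to 85 mm and grips with 20 to 120 N. Pads are 22 mm wide; open, the fingers measure 114 mm over their backs; the gripper's body (76 mm by 85 mm) begins 54 mm behind the grasp point. The pads swing forward as they close: fully open they stand 13 mm farther back than shut.
Start: joints at [-1.144, 0.087, 0.176, 1.66, 0, 1.571], TCP at [0.228, -0.501, 0.304] pointing down, gripper open.
Joint ranges: [-3.13, 3.13], [-0.85, 1.81], [-1.15, 1.24], [-2.2, 2.28], [-1.44, 1.52], [-3.14, 3.14]. Speed limits (rad/s): [2.22, 2.22, 2.57, 3.14, 3.14, 3.14].

INTERFACE

Orientations are given as a 3x3 rotation matrix whose columns are the frame's x, y, z axes.
In Python, from rig import sense, camera, job_done gives the robot as it stands.
- The arm moves only by the tool drive_tool, never from a script. Its argument "deltas" is text: rows parted by semicolons, each of 6 numbers parted by spaces: the shift along the tool's x, y, z in cm, then the turn, a rotation vector about the tool's x, y, z in degrees. In form: dx dy dz rx ry rz; .... A call has exactly 5 rows; each row shifts and turns the commanded pose from where the row before left it, along the tool's axes as they then stand; what a row does not reach is not made up. A row lasts 1/12 s, in which the tool goes at most 41.7 mm and 7.16 degrees, less where a joint would pass 70% of its speed; a pose out of reach is approached as far as the arm can. A call is refused whole if a number of a shift passes 4.17 or a number of a turn 7.16, either way. A call with a gripper value outside its range is refused whole. "hand" is the opening in per cent of the stroke, from 0 (shut) to 100 (fully open), set as the call begins (left out, the last holds). The fingers move at their own pace and stop on an object; the grip force is fixed at half the most. Time passes only in rows, so rows that do not move let the fingers close, or fill a call up. It gives the time, the measured TCP pose, the force and the opening at its end, in the units of the state.
- sense(): the state, without advancing time (a new reading comes with each control period).
- camera(name): name is "scene" or "top" or "wrist"; returns a dict with "color" (400x640x3 uint8, red, green, blue), "fx", "fy", "cx", "cy" (pixels), "cam_to_world" (4x4, takes a point from camera to world coordinates). Camera axes: x right, y up, looking along -z (the intrinsics and any distortion apply to the point x, -y, -z); pixel columns grow to the right and rows downward; lengths in m; the calibration is good to about 2 mm. A picture is of the moment at which its call begins. There is no depth.
- job_done(): hands the job in, once; it reports no verdict.
The state is a dict: "clock": time; "qpos": joint angles; "joint_velocities": joint speeds; "joint_torque": joint torques, N m; "tool_pos": TCP position; "eef_rot": TCP orientation; "wrist_force": force on the tool from outside, world axes, zero at the start; "wrist_torque": the same for the moment, N m; "gripper_width": finger opening in m.
Only numpy, scipy, OpenCV 4.12 (cv2) and the standard library are available. Lean on these libraries where they do the work, as an engineer would, in place of code of your own. Each camera call takes 0.05 s, during which the arm holds its last target.

## Working session

There is one attempt and no reset: what is moved stays moved. The work goes in short steps, Python scripts to look and compute and a tool call to move; the robot and the scene stay as the last step left them, time stands still between calls to the robot, and variables do not carry over. Pictures are saved under pics/ and viewed, and the job is handed in when it is done.

Besides the shell and the picture viewer there is one more tool, called after ">>>" as name(argument=value, ...), one argument or row to a line, values as JSON. drive_tool: Moves the arm, as the interface text tells. Its arguments: {"type":"object","properties":{"deltas":{"type":"string"},"hand":{"type":"number"}},"required":["deltas"]}

```bash
mkdir -p pics; ls; python3 - <<'E'
from rig import sense,camera
import cv2,numpy as np
s=sense()
for k,v in s.items(): print(k,np.round(v,4).tolist())
for n in ["scene","top","wrist"]:
    c=camera(n); cv2.imwrite(f"pics/{n}0.png",c["color"][:,:,::-1])
    print(n,c["fx"],c["fy"],c["cx"],c["cy"],np.round(c["cam_to_world"],4).tolist(),[k for k in c])
E
```

```text
pics
clock 0.0
qpos [-1.144, 0.0875, 0.1751, 1.6598, 0.0, 1.5708]
joint_velocities [-0.001, 0.0003, -0.0006, 0.0004, -0.0, -0.0015]
joint_torque [0.0005, -52.039, 46.4805, 0.0163, 0.0001, -0.0]
tool_pos [0.2276, -0.5005, 0.3032]
eef_rot [[-0.0005, 0.9103, 0.414], [0.0012, 0.414, -0.9103], [-1.0, 0.0, -0.0013]]
wrist_force [0.4397, 0.5405, -0.3353]
wrist_torque [0.0706, -0.0201, -0.0201]
gripper_width 0.0851
scene 370.22641474171655 370.22641474171655 320.20500739421954 199.45331029144361 [[-0.8778, -0.2646, 0.3992, 0.8673], [0.479, -0.4908, 0.7278, 0.5426], [0.0034, 0.8301, 0.5576, 0.5168], [0.0, 0.0, 0.0, 1.0]] ['color', 'fx', 'fy', 'cx', 'cy', 'cam_to_world']
top 384.7487651065058 384.7487651065058 321.6444060586554 199.54007988916706 [[-0.0099, 0.9904, -0.1381, 0.4432], [-0.9997, -0.0065, 0.0255, 0.039], [0.0243, 0.1383, 0.9901, 0.8237], [0.0, 0.0, 0.0, 1.0]] ['color', 'fx', 'fy', 'cx', 'cy', 'cam_to_world']
wrist 288.2092797513643 288.2092797513643 320.11655304728276 198.15918145657812 [[0.414, 0.8791, 0.2361, 0.2867], [-0.9103, 0.4003, 0.1056, -0.474], [-0.0017, -0.2587, 0.966, 0.3732], [0.0, 0.0, 0.0, 1.0]] ['color', 'fx', 'fy', 'cx', 'cy', 'cam_to_world']
```

View pics/scene0.png

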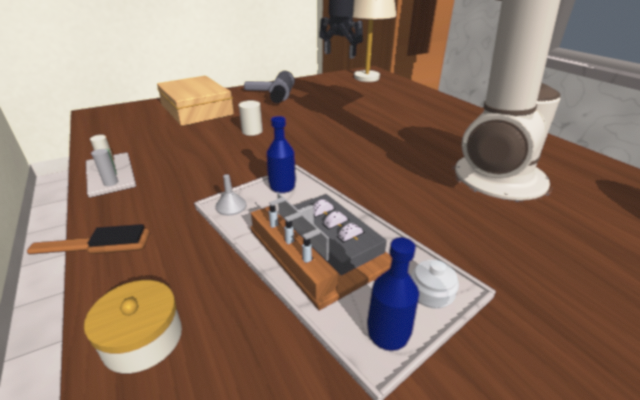

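View pics/top0.png

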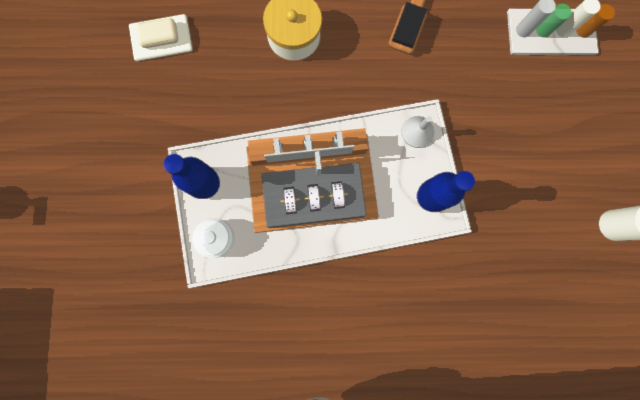

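View pics/wrist0.png

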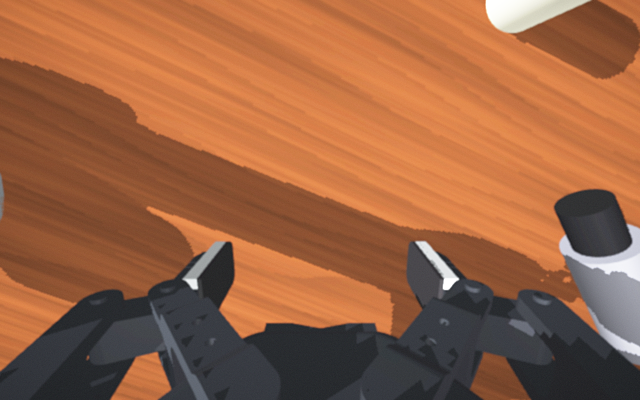

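```bash
python3 - <<'E'
import cv2
t=cv2.imread("pics/top0.png")
cv2.imwrite("pics/topc0.png",cv2.resize(t[120:240,240:384],None,fx=5,fy=5,interpolation=cv2.INTER_CUBIC))
t=cv2.imread("pics/scene0.png")
cv2.imwrite("pics/scenec0.png",cv2.resize(t[170:310,240:400],None,fx=4,fy=4,interpolation=cv2.INTER_CUBIC))
E
```

```text
(no output)
```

View pics/topc0.png

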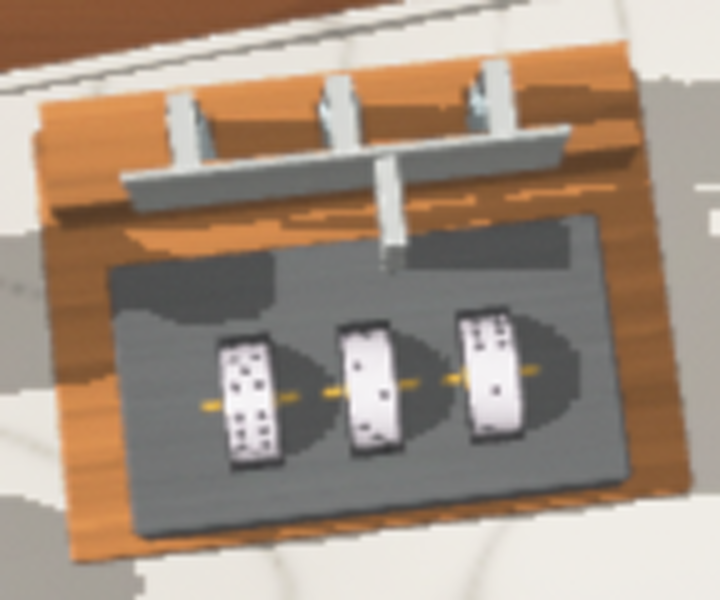

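View pics/scenec0.png

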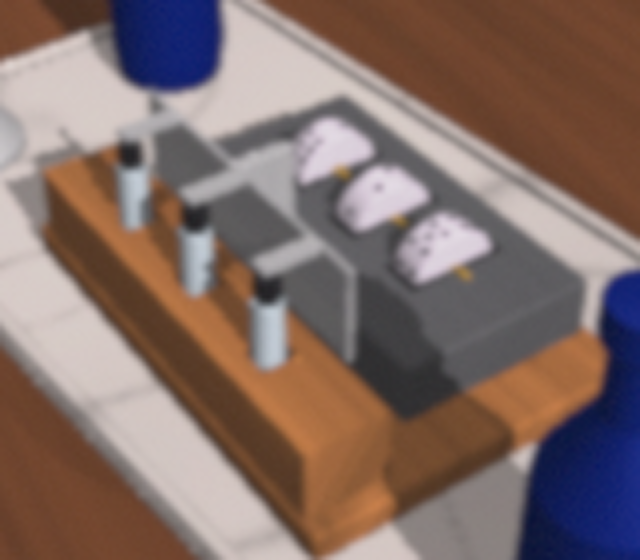

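```bash
cat > h.py <<'E'
import numpy as np, cv2
from scipy.optimize import least_squares
CAL={}
def setcal(n,c): CAL[n]=c
def proj(c,P):
    M=np.linalg.inv(np.array(c["cam_to_world"])); p=(M[:3,:3]@np.atleast_2d(P).T).T+M[:3,3]
    return np.c_[c["cx"]+c["fx"]*p[:,0]/-p[:,2], c["cy"]-c["fy"]*p[:,1]/-p[:,2]]
def stand2world(p,P):
    x,y,z,a=p; R=np.array([[np.cos(a),-np.sin(a),0],[np.sin(a),np.cos(a),0],[0,0,1]])
    return (R@np.atleast_2d(P).T).T+[x,y,z]
E
python3 - <<'E'
from h import *
from rig import camera
cs={n:camera(n) for n in("top","scene")}
import pickle; pickle.dump({n:{k:v for k,v in c.items() if k!="color"} for n,c in cs.items()},open("cal.pkl","wb"))
T=lambda u,v:((u+.5)/5-.5+240,(v+.5)/5-.5+120)
S=lambda u,v:((u+.5)/4-.5+240,(v+.5)/4-.5+170)
z=.052
obs=[("top",(.05,.1,z),T(108,267)),("top",(.05,-.1,z),T(596,213)),("top",(-.06,-.1,z),T(630,477)),("top",(-.06,.1,z),T(133,530)),
("top",(-.012,0,z),T(370,388.5)),("top",(-.012,.048,z),T(249,401.5)),("top",(-.012,-.048,z),T(493,374.5)),
("scene",(-.06,.1,z),S(583,285)),("scene",(-.06,-.1,z),S(343,97)),("scene",(.05,.1,z),S(437,350))]
def f(p): return np.concatenate([proj(cs[n],stand2world(p,P))[0]-uv for n,P,uv in obs])
r=least_squares(f,[.5,.05,.01,.1]); print(r.x,np.round(r.fun.reshape(-1,2),2).tolist())
np.save("stand.npy",r.x)
for n,P in dict(axL=(-.012,.048,.052),axM=(-.012,0,.052),axR=(-.012,-.048,.052),tab=(.051,-.015,.102)).items(): print(n,np.round(stand2world(r.x,P),4))
E
```

```text
[0.56487044 0.0370353  0.0123922  0.12415513] [[-1.18, 0.75], [-0.32, -0.91], [0.98, -0.12], [0.1, 2.59], [-0.06, 0.37], [0.2, 0.88], [-0.85, 0.08], [2.76, -2.74], [0.21, -2.12], [-6.06, 4.47]]
axL [[0.547  0.0832 0.0644]]
axM [[0.553  0.0355 0.0644]]
axR [[ 0.5589 -0.0121  0.0644]]
tab [[0.6173 0.0285 0.1144]]
```

```bash
python3 - <<'E'
from h import *
import pickle
cs=pickle.load(open("cal.pkl","rb"))
T=lambda u,v:((u+.5)/5-.5+240,(v+.5)/5-.5+120)
S=lambda u,v:((u+.5)/4-.5+240,(v+.5)/4-.5+170)
z=.052
obs=[("top",(.05,.1,z),T(108,267)),("top",(.05,-.1,z),T(596,213)),("top",(-.06,-.1,z),T(630,477)),("top",(-.06,.1,z),T(135,525)),
("top",(-.012,0,z),T(370,388.5)),("top",(-.012,.048,z),T(249,401.5)),("top",(-.012,-.048,z),T(493,374.5)),
("scene",(-.06,.1,z),S(583,285)),("scene",(-.06,-.1,z),S(343,97))]
def f(p): return np.concatenate([proj(cs[n],stand2world(p,P))[0]-uv for n,P,uv in obs])
r=least_squares(f,[.5,.05,.01,.1]); print(r.x,np.round(r.fun.reshape(-1,2),2).tolist())
np.save("stand.npy",r.x)
for n,P in dict(axL=(-.012,.048,.052),axM=(-.012,0,.052),axR=(-.012,-.048,.052),tab=(.051,-.015,.102)).items(): print(n,np.round(stand2world(r.x,P),4))
for nm,im,conv,off,k in (("top","top0",None,(240,120),5),("scene","scene0",None,(240,170),4)):
    I=cv2.imread(f"pics/{im}.png"); I=I[off[1]:off[1]+120,off[0]:off[0]+150]; I=cv2.resize(I,None,fx=k,fy=k,interpolation=cv2.INTER_CUBIC)
    pts=[(a,b,.052) for a in(-.06,.05) for b in(-.1,.1)]+[(-.012,b,.071) for b in(-.048,0,.048)]+[(a,-.015,h) for a in(.034,.068) for h in(.052,.102)]+[(.07,b,.102) for b in (-.085-.0,.085)]
    for uv in proj(cs[nm],stand2world(r.x,pts)):
        q=((uv-off)+.5)*k-.5; cv2.drawMarker(I,tuple(int(round(v)) for v in q),(0,0,255),cv2.MARKER_CROSS,10,1)
    cv2.imwrite(f"pics/ov_{nm}.png",I)
E
```

```text
[0.56728908 0.03614244 0.00663863 0.10185754] [[0.1, -0.98], [0.44, -0.41], [0.49, 0.14], [-0.29, 1.51], [0.24, -0.39], [0.63, -0.44], [-0.67, -0.14], [0.76, 0.52], [0.2, 0.06]]
axL [[0.5505 0.0827 0.0586]]
axM [[0.5554 0.0349 0.0586]]
axR [[ 0.5602 -0.0128  0.0586]]
tab [[0.6195 0.0264 0.1086]]
```

View pics/ov_top.png

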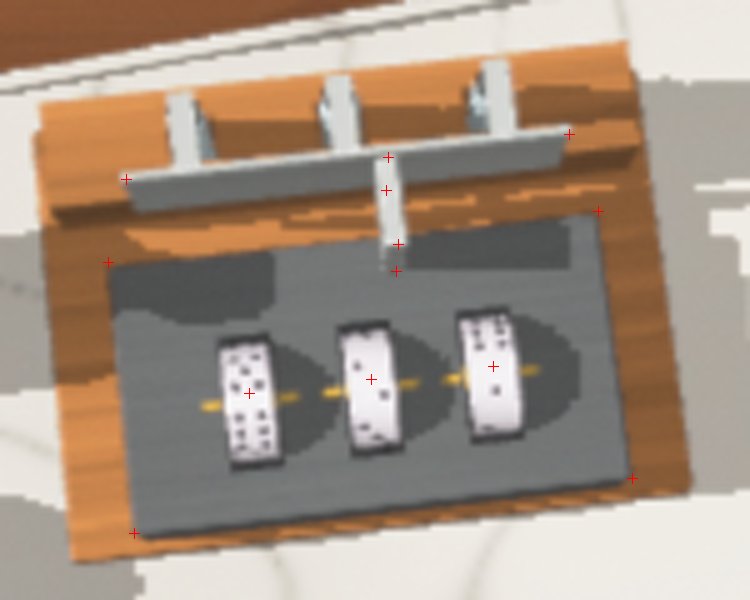

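View pics/ov_scene.png

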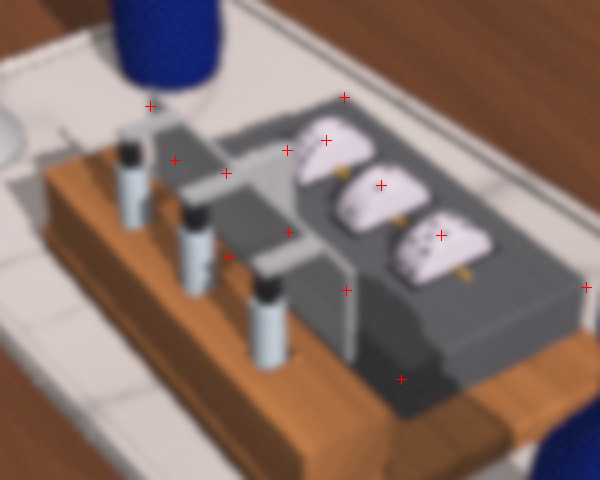

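>>> drive_tool(
  deltas="0 1.5 -1.2 0 0 0; 0 2.3 -1.8 0 0 0; 0 2.3 -1.8 0 0 0; 0 2.3 -1.8 0 0 0; 0 2.3 -1.8 0 0 0",
  hand=0,
)

```text
clock: 0.67
tool_pos: [0.2906, -0.3787, 0.3037]
eef_rot: [[-0.0, 0.911, 0.414], [0.0, 0.414, -0.911], [-1.0, -0.0, -0.0]]
wrist_force: [-0.1, 0.0, -0.2]
gripper_width: 0.0255
```

```bash
python3 - <<'E'
from rig import sense
import numpy as np
s=sense()
for k,v in s.items(): print(k,np.round(v,4).tolist())
E
```

```text
clock 0.6667
qpos [-0.9163, -0.0862, 0.0025, 1.6596, 0.0, 1.7989]
joint_velocities [0.6559, -0.3692, -0.3445, 0.0194, 0.0017, 0.6466]
joint_torque [-6.5295, -38.5422, 47.722, 0.1896, -0.088, -1.1313]
tool_pos [0.2906, -0.3787, 0.3037]
eef_rot [[-0.0001, 0.9105, 0.4135], [0.0002, 0.4135, -0.9105], [-1.0, -0.0, -0.0002]]
wrist_force [-0.0824, 0.0153, -0.2415]
wrist_torque [0.0228, 0.0178, 0.0089]
gripper_width 0.0255
```

```bash
cat > plan.py <<'E'
import numpy as np
from rig import sense
from scipy.spatial.transform import Rotation as Ro
def Rd(yaw): # tool down, tool y at yaw deg
    a=np.radians(yaw); x=np.array([0,0,-1.]); y=np.array([np.cos(a),np.sin(a),0]); return np.c_[x,y,np.cross(x,y)]
def plan(target,yaw=None,n=None,ramp=True,pos=None,R=None,vmax=.035,rmax=6.8,dyaw=None):
    s=sense(); p=np.array(s["tool_pos"]) if pos is None else np.array(pos); R=np.array(s["eef_rot"]) if R is None else R
    Rt=R if yaw is None else Rd(yaw)
    rv=Ro.from_matrix(R.T@Rt).as_rotvec(degrees=True)
    d=np.array(target)-p
    if n is None: n=int(max(np.ceil(np.linalg.norm(d)/vmax+1),np.ceil(np.linalg.norm(rv)/rmax),1)); n=5*int(np.ceil(n/5))
    w=np.ones(n)
    if ramp and n>2: w[0]=w[-1]=.5
    w/=w.sum(); rows=[]
    for i in range(n):
        sh=R.T@d*w[i]*100; dr=rv/n
        rows.append(" ".join(f"{v:.2f}".rstrip('0').rstrip('.') if abs(v)>=.005 else "0" for v in [*sh,*dr]))
        R=R@Ro.from_rotvec(dr,degrees=True).as_matrix()
    for i in range(0,n,5): print("; ".join(rows[i:i+5]))
E
python3 - <<'E'
from plan import *
# two-stage so rotation goes the wanted way
s=sense();R=np.array(s["eef_rot"])
plan([.43,-.16,.30],yaw=105,n=15)
plan([.57,.037,.26],yaw=185.84,n=15,pos=[.43,-.16,.30],R=Rd(105))
E
```

```text
0.01 0.78 -0.51 -5.37 0 0; 0.03 1.64 -0.86 -5.37 0 0; 0.03 1.71 -0.7 -5.37 0 0; 0.03 1.77 -0.54 -5.37 0 0; 0.03 1.82 -0.37 -5.37 0 0
0.03 1.84 -0.2 -5.37 0 0; 0.03 1.85 -0.03 -5.37 0 0; 0.03 1.85 0.15 -5.37 0 0; 0.03 1.83 0.32 -5.37 0 0; 0.03 1.79 0.49 -5.37 0 0
0.03 1.73 0.65 -5.37 0 0; 0.03 1.66 0.81 -5.37 0 0; 0.03 1.58 0.97 -5.37 0 0; 0.03 1.48 1.11 -5.37 0 0; 0.01 0.69 0.62 -5.37 0 0
0.14 0.55 0.67 -5.39 0 0; 0.29 0.97 1.43 -5.39 0 0; 0.29 0.83 1.51 -5.39 0 0; 0.29 0.69 1.58 -5.39 0 0; 0.29 0.53 1.64 -5.39 0 0
0.29 0.38 1.68 -5.39 0 0; 0.29 0.22 1.71 -5.39 0 0; 0.29 0.06 1.73 -5.39 0 0; 0.29 -0.11 1.72 -5.39 0 0; 0.29 -0.27 1.71 -5.39 0 0
0.29 -0.43 1.67 -5.39 0 0; 0.29 -0.58 1.63 -5.39 0 0; 0.29 -0.73 1.56 -5.39 0 0; 0.29 -0.88 1.49 -5.39 0 0; 0.14 -0.51 0.7 -5.39 0 0
```

>>> drive_tool(
  deltas="0 0.8 -0.5 -5.4 0 0; 0 1.6 -0.9 -5.4 0 0; 0 1.7 -0.7 -5.4 0 0; 0 1.8 -0.5 -5.4 0 0; 0 1.8 -0.4 -5.4 0 0",
  hand=0,
)

```text
clock: 1.08
tool_pos: [0.3351, -0.3087, 0.3039]
eef_rot: [[0.0, 0.62, 0.785], [-0.0, 0.785, -0.62], [-1.0, -0.0, 0.0]]
wrist_force: [-0.0, 0.2, -0.1]
gripper_width: -0.0002
```

>>> drive_tool(
  deltas="0 1.8 -0.2 -5.4 0 0; 0 1.9 0 -5.4 0 0; 0 1.9 0.2 -5.4 0 0; 0 1.8 0.3 -5.4 0 0; 0 1.8 0.5 -5.4 0 0",
)

```text
clock: 1.5
tool_pos: [0.3854, -0.2302, 0.3039]
eef_rot: [[0.0, 0.196, 0.981], [-0.0, 0.981, -0.196], [-1.0, -0.0, 0.0]]
wrist_force: [0.9, -0.4, 0.4]
gripper_width: -0.0002
```

>>> drive_tool(
  deltas="0 1.7 0.7 -5.4 0 0; 0 1.7 0.8 -5.4 0 0; 0 1.6 1 -5.4 0 0; 0 1.5 1.1 -5.4 0 0; 0 0.7 0.6 -5.4 0 0",
)

```text
clock: 1.92
tool_pos: [0.4305, -0.1587, 0.3038]
eef_rot: [[0.0, -0.272, 0.962], [0.0, 0.962, 0.272], [-1.0, 0.0, 0.0]]
wrist_force: [0.6, -0.3, 0.0]
gripper_width: -0.0
```

>>> drive_tool(
  deltas="0.1 0.6 0.7 -5.4 0 0; 0.3 1 1.4 -5.4 0 0; 0.3 0.8 1.5 -5.4 0 0; 0.3 0.7 1.6 -5.4 0 0; 0.3 0.5 1.6 -5.4 0 0",
)

```text
clock: 2.33
tool_pos: [0.4744, -0.0956, 0.2907]
eef_rot: [[0.0, -0.678, 0.735], [0.0, 0.735, 0.678], [-1.0, -0.0, 0.0]]
wrist_force: [-0.6, -0.5, 0.2]
gripper_width: 0.0001
```

```bash
python3 - <<'E'
from plan import *
s=sense();print(s["qpos"],s["tool_pos"],s["clock"],np.degrees(np.arctan2(s["eef_rot"][1][1],s["eef_rot"][0][1])))
plan([.57,.037,.25],yaw=185.84)
E
```

```text
[-1.98893576e-01 -7.52618612e-02 -1.26127217e-02  1.63341226e+00
  2.41413155e-05  6.26345780e-01] [ 0.47440663 -0.09561541  0.29072106] 2.3333 132.7172678309407
0.23 0.18 0.89 -5.31 0 0; 0.45 0.2 1.81 -5.31 0 0; 0.45 0.03 1.82 -5.31 0 0; 0.45 -0.14 1.81 -5.31 0 0; 0.45 -0.31 1.79 -5.31 0 0
0.45 -0.47 1.75 -5.31 0 0; 0.45 -0.63 1.7 -5.31 0 0; 0.45 -0.79 1.64 -5.31 0 0; 0.45 -0.94 1.56 -5.31 0 0; 0.23 -0.54 0.73 -5.31 0 0
```

>>> drive_tool(
  deltas="0.2 0.2 0.9 -5.3 0 0; 0.4 0.2 1.8 -5.3 0 0; 0.5 0 1.8 -5.3 0 0; 0.5 -0.1 1.8 -5.3 0 0; 0.5 -0.3 1.8 -5.3 0 0",
)

```text
clock: 2.75
tool_pos: [0.5221, -0.0294, 0.2696]
eef_rot: [[0.0, -0.935, 0.355], [0.0, 0.355, 0.935], [-1.0, 0.0, 0.0]]
wrist_force: [-0.5, -0.5, 0.5]
gripper_width: 0.0005
```

>>> drive_tool(
  deltas="0.4 -0.5 1.8 -5.3 0 0; 0.4 -0.6 1.7 -5.3 0 0; 0.4 -0.8 1.6 -5.3 0 0; 0.4 -0.9 1.6 -5.3 0 0; 0.2 -0.5 0.7 -5.3 0 0",
)

```text
clock: 3.17
tool_pos: [0.5701, 0.0375, 0.2509]
eef_rot: [[-0.001, -0.995, -0.101], [0.0, -0.101, 0.995], [-1.0, 0.001, 0.0]]
wrist_force: [0.4, -0.1, -0.3]
gripper_width: -0.0
```

```bash
cat > look.py <<'E'
import sys; from h import *; from plan import *; from rig import camera
def look(tag,name="wrist",crop=None,k=1,marks=True):
    c=camera(name); I=c["color"][:,:,::-1].copy(); p=np.load("stand.npy")
    u0,v0,u1,v1=crop or (0,0,640,400); I=cv2.resize(I[v0:v1,u0:u1],None,fx=k,fy=k,interpolation=cv2.INTER_CUBIC)
    if marks:
        pts=[(a,b,.052) for a in(-.06,.05) for b in(-.1,.1)]+[(-.012,b,.052) for b in(-.048,0,.048)]+[(-.012,b,.071) for b in(-.048,0,.048)]+[(a,-.015,h) for a in(.034,.068) for h in(.102,)]
        for uv in proj(c,stand2world(p,pts)): cv2.drawMarker(I,tuple(int(round(v)) for v in ((uv-[u0,v0])+.5)*k-.5),(0,0,255),cv2.MARKER_CROSS,8,1)
    cv2.imwrite(f"pics/{tag}.png",I); return c
E
python3 - <<'E'
from look import *
s=sense();print(s["qpos"],s["tool_pos"],s["clock"],np.degrees(np.arctan2(s["eef_rot"][1][1],s["eef_rot"][0][1])),s["wrist_force"])
look("w1")
E
```

```text
[ 6.55899316e-02  1.25282247e-01  1.15070945e-01  1.56134795e+00
  3.19603483e-04 -3.51146539e-02] [0.57012992 0.03751653 0.25090814] 3.1667 -174.2300518066262 [ 0.37297627 -0.09899447 -0.30045065]
```

View pics/w1.png

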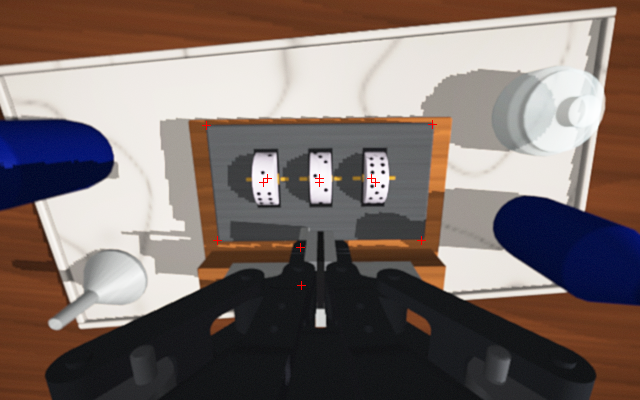

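```bash
python3 - <<'E'
import cv2
t=cv2.imread("pics/w1.png")
from look import *
look("w1c","wrist",(230,130,410,250),4,False); look("w1f","wrist",(230,200,410,340),4,False)
E
```

```text
(no output)
```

View pics/w1c.png

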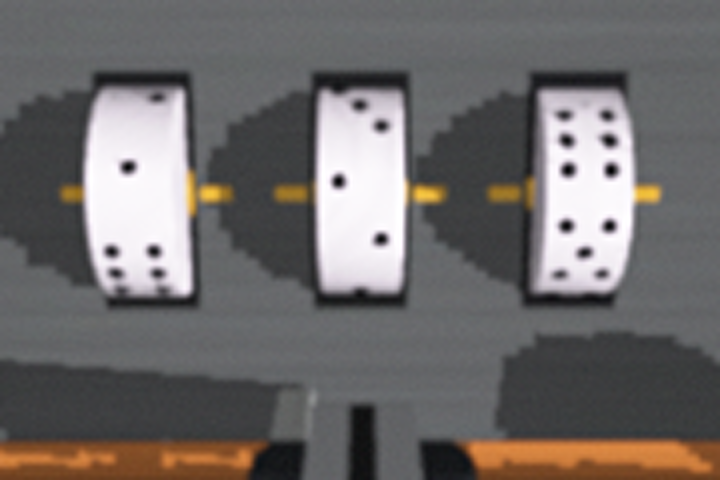

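View pics/w1f.png

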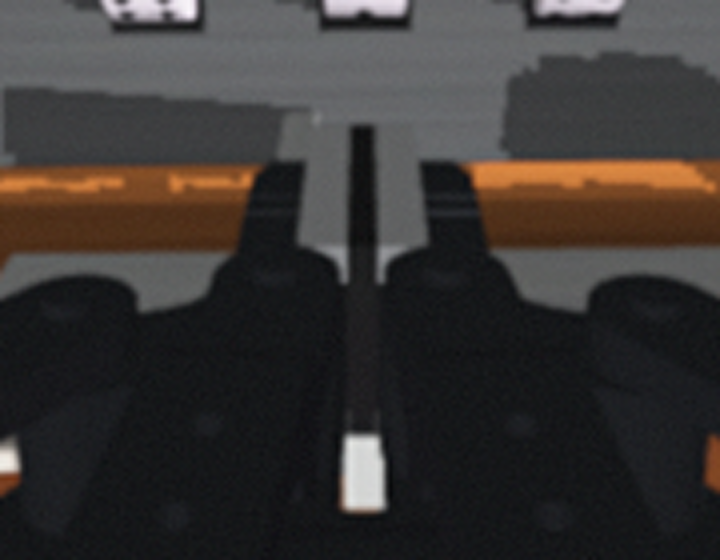

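```bash
cat > wh.py <<'E'
from look import *
def wp(y,h,th,n):  # stand coords of group n; h = wheel top above housing
    a=th-(n-1)*np.pi/3; return (-.012+.024*np.sin(a), y, .052+h-.024+.024*np.cos(a))
def fit(c,y,obs,h=None):  # obs: list of (n,(u,v)) full image px
    p=np.load("stand.npy")
    f=lambda q: np.concatenate([proj(c,stand2world(p,wp(y,q[1] if h is None else h,q[0],n)))[0]-uv for n,uv in obs])*[0.3,1]*1.0 if len(obs)==1 else np.concatenate([(proj(c,stand2world(p,wp(y,q[1] if h is None else h,q[0],n)))[0]-uv)*[.3,1] for n,uv in obs])
    best=None
    for t0 in np.arange(0,6.28,.5):
        r=least_squares(f,[t0,.019] if h is None else [t0])
        if best is None or r.cost<best.cost: best=r
    return best.x,np.round(best.fun,2)
E
python3 - <<'E'
from wh import *
c=camera("wrist"); C=lambda u,v:((u+.5)/4-.5+230,(v+.5)/4-.5+130)
for nm,y,o in (("L",.048,[(6,C(589,141)),(5,C(585,252))]),("M",0,[(2,C(360,209)),(3,C(360,104))]),("R",-.048,[(1,C(128,167)),(6,C(135,273))])):
    print(nm,fit(c,y,o), fit(c,y,o,.019))
E
```

```text
L (array([4.54556157, 0.02219667]), array([-0.2 , -0.08,  0.02,  0.09])) (array([4.5755913]), array([-0.38,  0.1 , -0.21, -0.11]))
M (array([1.01353339, 0.01517887]), array([ 0.22, -0.43,  0.16,  0.76])) (array([0.9815309]), array([ 0.22, -0.42,  0.16,  0.78]))
R (array([5.7826933 , 0.02478649]), array([ 0.53, -0.34,  0.52,  0.46])) (array([5.8405363]), array([ 0.89,  0.08,  0.95, -0.18]))
```

```bash
python3 - <<'E'
from wh import *
p=np.load("stand.npy")
t=stand2world(p,(-.012+.008,.048,0))[0]; t[2]=.160; print(t)
plan(t,yaw=185.84,n=10)
E
```

```text
[0.5584291  0.08348693 0.16      ]
0.51 0.03 0.27 -0.05 0 0; 1.02 0.07 0.54 -0.05 0 0; 1.02 0.07 0.54 -0.05 0 0; 1.02 0.07 0.54 -0.05 0 0; 1.02 0.07 0.54 -0.05 0 0
1.02 0.07 0.54 -0.05 0 0; 1.02 0.07 0.54 -0.05 0 0; 1.02 0.07 0.54 -0.05 0 0; 1.02 0.07 0.54 -0.05 0 0; 0.51 0.03 0.27 -0.05 0 0
```

>>> drive_tool(
  deltas="0.5 0 0.3 0 0 0; 1 0.1 0.6 0 0 0; 1 0.1 0.6 0 0 0; 1 0.1 0.6 0 0 0; 1 0.1 0.5 0 0 0",
)

```text
clock: 3.78
tool_pos: [0.5623, 0.0621, 0.2054]
eef_rot: [[-0.001, -0.996, -0.095], [0.0, -0.095, 0.996], [-1.0, 0.001, 0.0]]
wrist_force: [0.9, 0.6, 0.7]
gripper_width: 0.0002
```

>>> drive_tool(
  deltas="1 0.1 0.5 0 0 0; 1 0.1 0.5 0 0 0; 1 0 0.5 0 0 0; 1 0 0.5 0 0 0; 0.5 0 0.3 0 0 0",
)

```text
clock: 4.2
tool_pos: [0.5583, 0.0848, 0.1601]
eef_rot: [[-0.002, -0.995, -0.095], [-0.0, -0.095, 0.995], [-1.0, 0.002, -0.0]]
wrist_force: [-0.4, 0.3, 0.2]
gripper_width: 0.0003
```

```bash
python3 - <<'E'
from wh import *
s=sense();print(s["tool_pos"],s["clock"],s["wrist_force"]); p=np.load("stand.npy")
R=stand2world([0,0,0,p[3]],np.eye(3)); print("in stand mm",1000*(R@(np.array(s["tool_pos"])-p[:3])))
look("w2"); look("s2","scene",(240,150,400,310),4)
E
```

```text
[0.55830755 0.08482708 0.16006752] 4.2 [-0.40302121  0.2843284   0.16002728]
in stand mm [ -3.98464577  49.34555868 153.42889441]
```

View pics/w2.png

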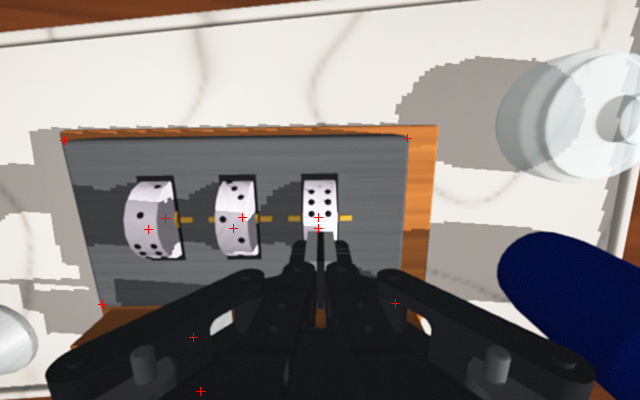

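View pics/s2.png

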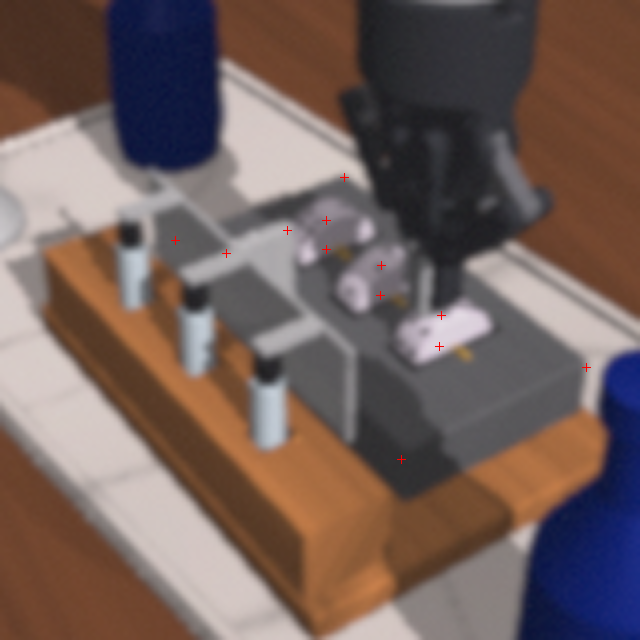

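>>> drive_tool(
  deltas="0.04 0 0 0 0 0; 0.04 0 0 0 0 0; 0.04 0 0 0 0 0; 0.03 0 0 0 0 0; 0 0 0 0 0 0",
)

```text
clock: 4.72
tool_pos: [0.5589, 0.0841, 0.1607]
eef_rot: [[0.0, -0.995, -0.095], [0.0, -0.095, 0.995], [-1.0, -0.0, 0.0]]
wrist_force: [0.4, 0.1, -0.1]
gripper_width: -0.0002
```

>>> drive_tool(
  deltas="0.03 0 0 0 0 0; 0.03 0 0 0 0 0; 0.03 0 0 0 0 0; 0.03 0 0 0 0 0; 0 0 0 0 0 0",
)

```text
clock: 5.13
tool_pos: [0.5587, 0.0842, 0.1591]
eef_rot: [[-0.0, -0.995, -0.095], [0.0, -0.095, 0.995], [-1.0, 0.0, 0.0]]
wrist_force: [-0.5, 0.5, 0.9]
gripper_width: 0.0002
```

>>> drive_tool(
  deltas="0.04 0 0 0 0 0; 0.04 0 0 0 0 0; 0.04 0 0 0 0 0; 0.03 0 0 0 0 0; 0 0 0 0 0 0",
)

```text
clock: 5.55
tool_pos: [0.5587, 0.0842, 0.1576]
eef_rot: [[-0.0, -0.995, -0.095], [-0.0, -0.095, 0.995], [-1.0, 0.0, -0.0]]
wrist_force: [-0.4, 0.3, -0.3]
gripper_width: 0.0
```

>>> drive_tool(
  deltas="0.03 0 0 0 0 0; 0.03 0 0 0 0 0; 0.03 0 0 0 0 0; 0.03 0 0 0 0 0; 0 0 0 0 0 0",
)

```text
clock: 5.97
tool_pos: [0.5588, 0.0842, 0.1565]
eef_rot: [[0.0, -0.995, -0.095], [-0.0, -0.095, 0.995], [-1.0, -0.0, -0.0]]
wrist_force: [-0.0, 0.0, 1.4]
gripper_width: -0.0002
```

>>> drive_tool(
  deltas="0.03 0 0 0 0 0; 0.03 0 0 0 0 0; 0.02 0 0 0 0 0; 0 0 0 0 0 0; 0 0 0 0 0 0",
)

```text
clock: 6.38
tool_pos: [0.5588, 0.0842, 0.156]
eef_rot: [[0.0, -0.995, -0.095], [0.0, -0.095, 0.995], [-1.0, -0.0, -0.0]]
wrist_force: [-1.4, -0.6, 3.9]
gripper_width: -0.0
```

>>> drive_tool(
  deltas="0.03 0 0 0 0 0; 0.03 0 0 0 0 0; 0.03 0 0 0 0 0; 0.03 0 0 0 0 0; 0 0 0 0 0 0",
)

```text
clock: 6.8
tool_pos: [0.5589, 0.0842, 0.1551]
eef_rot: [[0.001, -0.995, -0.095], [0.0, -0.095, 0.995], [-1.0, -0.001, 0.0]]
wrist_force: [-2.6, -0.5, 7.2]
gripper_width: 0.0002
```

>>> drive_tool(
  deltas="0.05 0.05 0 0 0 0; 0 0.15 0 0 0 0; 0 0.15 0 0 0 0; 0 0.15 0 0 0 0; 0 0.1 0 0 0 0",
)

```text
clock: 7.22
tool_pos: [0.554, 0.0837, 0.1553]
eef_rot: [[0.004, -0.995, -0.095], [0.0, -0.095, 0.995], [-1.0, -0.004, -0.0]]
wrist_force: [3.0, -0.6, 7.5]
gripper_width: 0.0003
```

```bash
python3 - <<'E'
from wh import *
look("w3","wrist",(260,140,400,260),5,False)
s=sense();print(s["tool_pos"],s["wrist_force"],s["clock"])
E
```

```text
[0.55380532 0.08371989 0.15529577] [ 1.84117572 -0.11383716  8.24286305] 7.2667
```

View pics/w3.png

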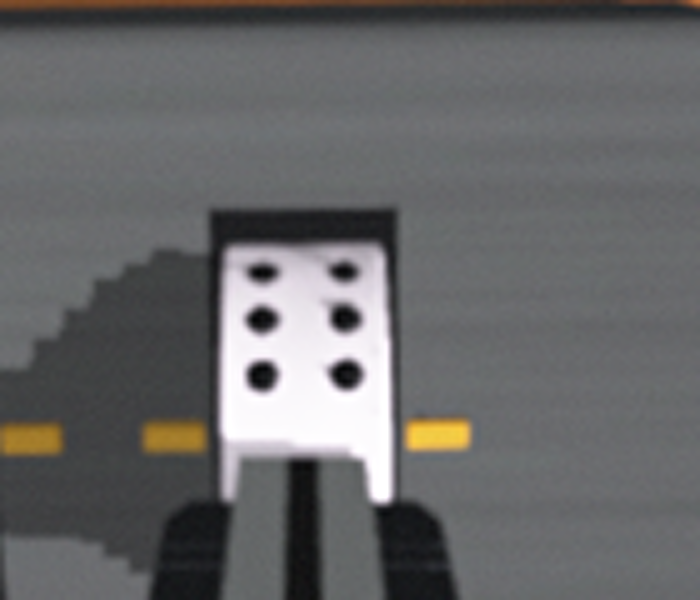

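```bash
python3 - <<'E'
from wh import *
c=camera("wrist"); C=lambda u,v:((u+.5)/5-.5+260,(v+.5)/5-.5+140)
for h in(.019,.021,.023): print(fit(c,.048,[(6,C(304,319))],h))
E
```

```text
(array([2.34247267]), array([-0.27,  0.  ]))
(array([2.36978416]), array([-0.28,  0.  ]))
(array([2.39757091]), array([-0.28,  0.  ]))
```

```bash
sed -i 's/def fit(c,y,obs,h=None)/def fit(c,y,obs,h=None,th0=None)/; s/for t0 in np.arange(0,6.28,.5)/for t0 in ([th0] if th0 is not None else np.arange(0,6.28,.5))/' wh.py; python3 - <<'E'
from wh import *
c=camera("wrist"); C=lambda u,v:((u+.5)/5-.5+260,(v+.5)/5-.5+140)
for h in(.019,.021,.023): print(fit(c,.048,[(6,C(304,319))],h,4.5))
E
```

```text
(array([4.42062721]), array([-0.35,  0.  ]))
(array([4.3933321]), array([-0.35,  0.  ]))
(array([4.36556277]), array([-0.36,  0.  ]))
```

>>> drive_tool(
  deltas="0.02 0.15 0 0 0 0; 0 0.2 0 0 0 0; 0 0.2 0 0 0 0; 0 0.2 0 0 0 0; 0 0.15 0 0 0 0",
)

```text
clock: 7.78
tool_pos: [0.545, 0.0828, 0.1552]
eef_rot: [[0.004, -0.995, -0.095], [0.0, -0.095, 0.995], [-1.0, -0.004, -0.0]]
wrist_force: [3.2, -0.5, 8.2]
gripper_width: -0.0
```

>>> drive_tool(
  deltas="0 0.1 0 0 0 0; 0 0.15 0 0 0 0; 0 0.15 0 0 0 0; 0 0.05 0 0 0 0; 0 0 0 0 0 0",
)

```text
clock: 8.2
tool_pos: [0.5405, 0.0823, 0.1551]
eef_rot: [[0.004, -0.995, -0.095], [0.0, -0.095, 0.995], [-1.0, -0.004, -0.0]]
wrist_force: [1.6, -1.6, 8.4]
gripper_width: 0.0
```

```bash
python3 - <<'E'
from wh import *
look("w4","wrist",(260,140,400,260),5,False)
s=sense();print(s["tool_pos"],s["wrist_force"],s["clock"])
E
```

```text
[0.54045518 0.08232397 0.15508346] [ 1.41987788 -1.33562013  8.07647483] 8.25
```

View pics/w4.png

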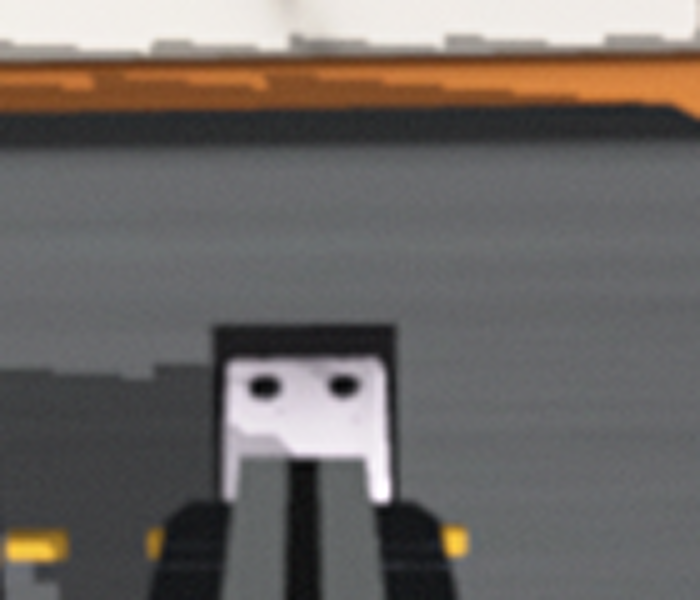

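>>> drive_tool(
  deltas="-0.3 0 0 0 0 0; -0.5 -0.3 0 0 0 0; 0 -0.6 0 0 0 0; 0 -0.6 0 0 0 0; 0 -0.3 0 0 0 0",
)

```text
clock: 8.67
tool_pos: [0.5581, 0.0842, 0.1613]
eef_rot: [[-0.0, -0.995, -0.095], [-0.0, -0.095, 0.995], [-1.0, 0.0, 0.0]]
wrist_force: [-0.1, 0.1, -0.3]
gripper_width: 0.0001
```

```bash
python3 - <<'E'
from wh import *
look("w5","wrist",(260,140,400,260),5,False)
s=sense();print(s["tool_pos"],s["wrist_force"],s["clock"])
E
```

```text
[0.55817194 0.08413846 0.16113442] [ 0.02410281 -0.09641287  0.55216611] 8.7167
```

View pics/w5.png

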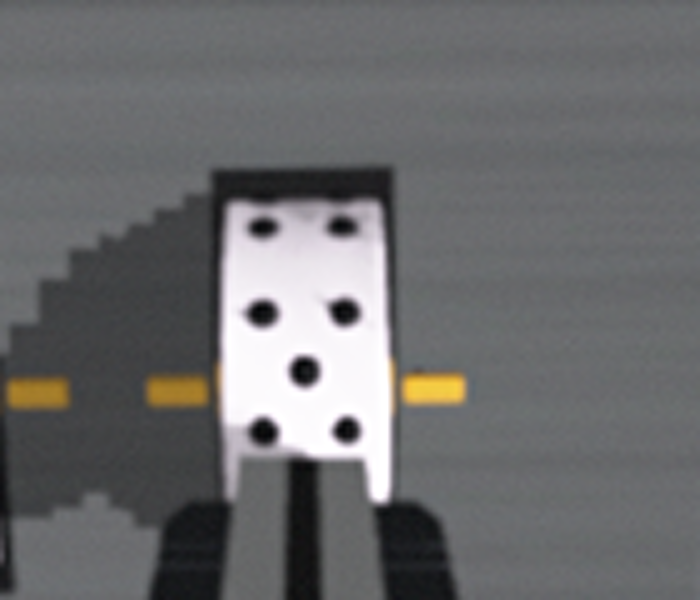

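```bash
python3 - <<'E'
from wh import *
c=camera("wrist"); C=lambda u,v:((u+.5)/5-.5+260,(v+.5)/5-.5+140)
for h in(.019,.021,.023): print(fit(c,.048,[(5,C(304,371))],h,3.8))
p=np.load("stand.npy"); print(proj(c,stand2world(p,[(-.012,.048+.015,.052)])),C(434,389))
E
```

```text
(array([3.870101]), array([-0.33,  0.  ]))
(array([3.84422945]), array([-0.34,  0.  ]))
(array([3.81833848]), array([-0.34,  0.  ]))
[[343.24730348 216.23117621]] (346.4, 217.4)
```

>>> drive_tool(
  deltas="0.3 0 0 0 0 0; 0.3 0 0 0 0 0; 0.15 0 0 0 0 0; 0.05 0 0 0 0 0; 0.02 0 0 0 0 0",
)

```text
clock: 9.18
tool_pos: [0.5573, 0.0841, 0.1547]
eef_rot: [[0.002, -0.995, -0.095], [0.0, -0.095, 0.995], [-1.0, -0.002, 0.0]]
wrist_force: [-2.5, -0.7, 11.2]
gripper_width: 0.0006
```

>>> drive_tool(
  deltas="0 0.1 0 0 0 0; 0 0.2 0 0 0 0; 0 0.2 0 0 0 0; 0 0.2 0 0 0 0; 0 0.2 0 0 0 0",
)

```text
clock: 9.6
tool_pos: [0.5494, 0.0833, 0.1551]
eef_rot: [[0.004, -0.995, -0.095], [0.0, -0.095, 0.995], [-1.0, -0.004, -0.0]]
wrist_force: [2.7, -0.7, 8.6]
gripper_width: 0.0001
```

>>> drive_tool(
  deltas="0 0.15 0 0 0 0; 0 0.2 0 0 0 0; 0 0.15 0 0 0 0; 0 0.1 0 0 0 0; 0 0 0 0 0 0",
)

```text
clock: 10.02
tool_pos: [0.5433, 0.0826, 0.1552]
eef_rot: [[0.004, -0.995, -0.095], [0.0, -0.095, 0.995], [-1.0, -0.004, -0.0]]
wrist_force: [3.1, -0.8, 9.0]
gripper_width: -0.0005
```

```bash
python3 - <<'E'
from wh import *
look("w6","wrist",(260,140,400,260),5,False)
s=sense();print(s["tool_pos"],s["wrist_force"],s["clock"])
E
```

```text
[0.54331305 0.08259799 0.15515184] [ 2.79095219 -0.54072659  7.78507327] 10.0667
```

View pics/w6.png

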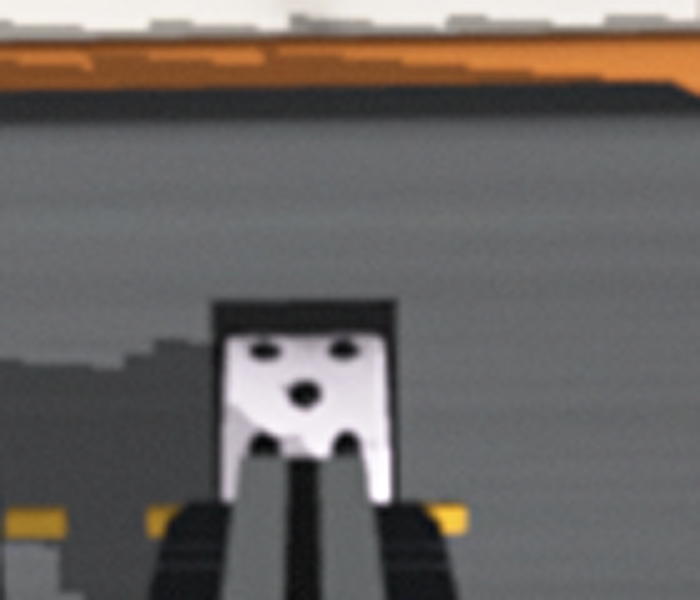

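```bash
python3 - <<'E'
from wh import *
c=camera("wrist"); C=lambda u,v:((u+.5)/5-.5+260,(v+.5)/5-.5+140)
for h in(.019,.021,.023): print(fit(c,.048,[(5,C(304,394))],h,3.3))
p=np.load("stand.npy"); print(proj(c,stand2world(p,[(-.012,.048+.015,.052)])),C(434,520))
E
```

```text
(array([3.29274443]), array([-0.31,  0.  ]))
(array([3.25995769]), array([-0.31,  0.  ]))
(array([3.22643013]), array([-0.31,  0.  ]))
[[343.71316247 241.40649966]] (346.4, 243.6)
```

>>> drive_tool(
  deltas="0 0.05 0 0 0 0; 0 0.1 0 0 0 0; 0 0.05 0 0 0 0; 0 0 0 0 0 0; 0 0 0 0 0 0",
)

```text
clock: 10.53
tool_pos: [0.5414, 0.0824, 0.1551]
eef_rot: [[0.004, -0.995, -0.095], [0.0, -0.095, 0.995], [-1.0, -0.004, -0.0]]
wrist_force: [2.3, -0.9, 8.3]
gripper_width: -0.0001
```

>>> drive_tool(
  deltas="-0.2 0 0 0 0 0; -0.4 0 0 0 0 0; -0.4 -0.5 0 0 0 0; 0 -1 0 0 0 0; 0 -0.8 0 0 0 0",
)

```text
clock: 10.95
tool_pos: [0.5638, 0.0847, 0.1638]
eef_rot: [[0.0, -0.995, -0.095], [0.0, -0.095, 0.995], [-1.0, -0.0, 0.0]]
wrist_force: [0.0, 0.0, 0.1]
gripper_width: -0.0002
```

```bash
python3 - <<'E'
from wh import *
look("w7","wrist",(260,120,400,240),5,False)
s=sense();print(s["tool_pos"],s["wrist_force"],s["clock"])
E
```

```text
[0.56482543 0.08478233 0.16335236] [-2.41941887 -0.27878017 -0.42591502] 11.0
```

View pics/w7.png

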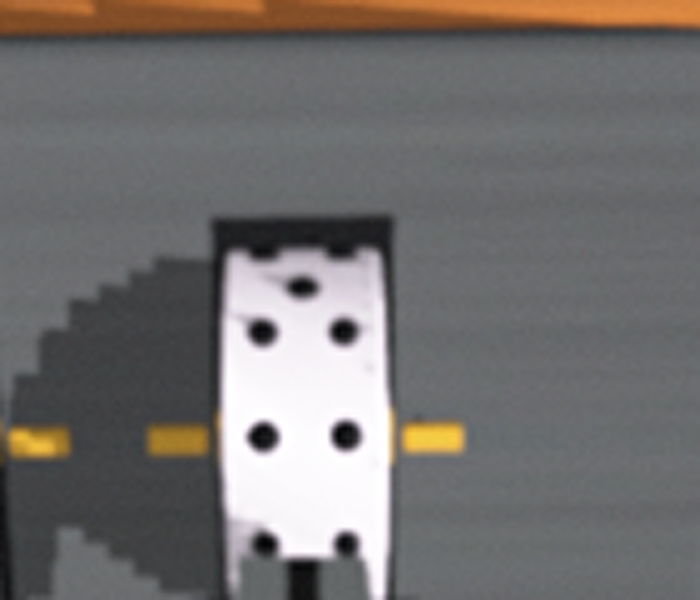

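```bash
cat >> wh.py <<'E'
def fit2(c,y,obs,marks,th0):  # unknown: theta, h, stand dx, dz-free; marks: list of (stand pt, uv)
    p=np.load("stand.npy")
    def f(q):
        pp=p+[q[2],0,0,0]
        e=[(proj(c,stand2world(pp,wp(y,q[1],q[0],n)))[0]-uv)[1] for n,uv in obs]
        e+=[(proj(c,stand2world(pp,P))[0]-uv)[1] for P,uv in marks]
        return np.array(e+[(q[1]-.020)/.004])
    r=least_squares(f,[th0,.02,0],x_scale=[.1,.005,.005]); return np.round(r.x,4),np.round(r.fun,2)
E
python3 - <<'E'
from wh import *
c=camera("wrist"); C=lambda u,v:((u+.5)/5-.5+260,(v+.5)/5-.5+120)
g=[((-.012,.048+.015,.052),C(434,438)),((-.012,.048-.015,.052),C(178,440))]
print(fit2(c,.048,[(5,C(303,287)),(4,C(304,490))],g,3.14))
print(fit2(c,.048,[(5,C(303,287))],g,3.14),fit2(c,.048,[(4,C(304,490))],g,3.14))
E
```

```text
(array([3.1335e+00, 2.0200e-02, 1.5000e-03]), array([ 0.28, -0.18, -0.01, -0.1 ,  0.06]))
(array([3.1237e+00, 2.0000e-02, 1.6000e-03]), array([ 0.  ,  0.05, -0.05,  0.  ])) (array([3.14e+00, 2.00e-02, 1.60e-03]), array([-0.  ,  0.05, -0.05,  0.  ]))
```

```bash
python3 - <<'E'
from wh import *
p=np.load("stand.npy")
t=stand2world(p,(-.012+.010,-.048,0))[0]; t[2]=.164; s=sense(); a=np.array(s["tool_pos"]); m=(a+t)/2; m[2]=.172
print(s["clock"],a,t)
plan(m,yaw=185.84,n=5,vmax=.05);plan(t,yaw=185.84,n=5,pos=m,R=Rd(185.84))
E
```

```text
11.05 [0.56404645 0.08471154 0.16312205] [ 0.57018016 -0.01181214  0.164     ]
-0.11 0.02 -0.6 -0.08 0 -0.01; -0.22 0.04 -1.21 -0.08 0 -0.01; -0.22 0.04 -1.21 -0.08 0 -0.01; -0.22 0.04 -1.21 -0.08 0 -0.01; -0.11 0.02 -0.6 -0.08 0 -0.01
0.1 0.02 -0.6 0 0 0; 0.2 0.05 -1.21 0 0 0; 0.2 0.05 -1.21 0 0 0; 0.2 0.05 -1.21 0 0 0; 0.1 0.02 -0.6 0 0 0
```

>>> drive_tool(
  deltas="-0.2 0 -0.4 0 0 0; -0.4 0 -1.2 0 0 0; -0.3 0.1 -1.2 0 0 0; 0 0 -1.2 0 0 0; 0 0 -0.8 0 0 0",
)

```text
clock: 11.47
tool_pos: [0.5669, 0.0348, 0.1731]
eef_rot: [[0.001, -0.996, -0.094], [-0.0, -0.094, 0.996], [-1.0, -0.001, -0.0]]
wrist_force: [0.4, -0.4, -0.3]
gripper_width: -0.0
```

>>> drive_tool(
  deltas="0 0 -0.9 0 0 0; 0 0 -1.2 0 0 0; 0.3 0.1 -1.2 0 0 0; 0.3 0 -1.2 0 0 0; 0.2 0 -0.5 0 0 0",
)

```text
clock: 11.88
tool_pos: [0.5705, -0.015, 0.1639]
eef_rot: [[-0.001, -0.996, -0.094], [-0.0, -0.094, 0.996], [-1.0, 0.001, -0.0]]
wrist_force: [0.9, 0.6, 0.7]
gripper_width: 0.0002
```

```bash
python3 - <<'E'
from wh import *
look("w8","wrist",(260,120,400,240),5,False)
s=sense();print(s["tool_pos"],s["wrist_force"],s["clock"])
p=np.load("stand.npy");R=stand2world([0,0,0,p[3]],np.eye(3)); print("in stand mm",1000*(R@(np.array(s["tool_pos"])-p[:3])))
E
```

```text
[ 0.57039544 -0.01504977  0.16352928] [-0.19370869 -0.69923805 -0.69373197] 11.9333
in stand mm [ -2.11504029 -51.24273624 156.89065145]
```

View pics/w8.png

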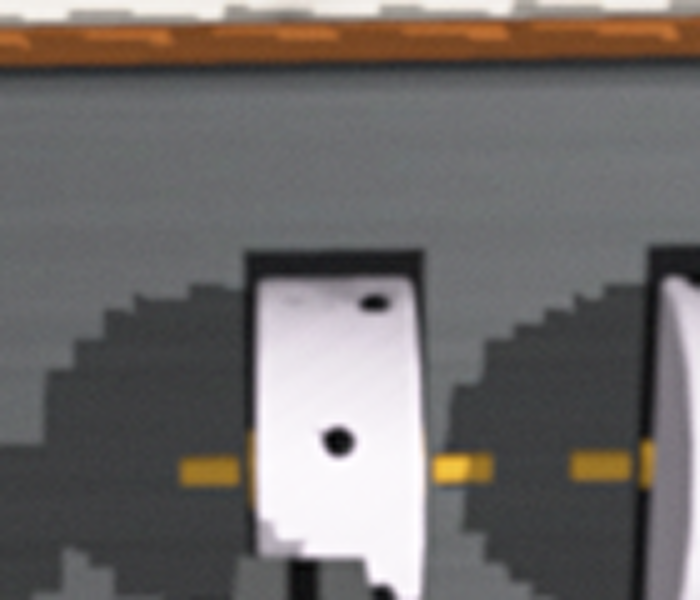

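>>> drive_tool(
  deltas="0.05 0 0.1 0 0 0; 0.05 0 0.2 0 0 0; 0.05 0 0.08 0 0 0; 0.03 0 0 0 0 0; 0 0 0 0 0 0",
)

```text
clock: 12.35
tool_pos: [0.5702, -0.0088, 0.1628]
eef_rot: [[-0.0, -0.995, -0.096], [0.0, -0.096, 0.995], [-1.0, 0.0, 0.0]]
wrist_force: [0.3, -0.4, 0.5]
gripper_width: 0.0002
```

>>> drive_tool(
  deltas="0.04 0 0 0 0 0; 0.04 0 0 0 0 0; 0.04 0 0 0 0 0; 0.03 0 0 0 0 0; 0 0 0 0 0 0",
)

```text
clock: 12.77
tool_pos: [0.5702, -0.0093, 0.1612]
eef_rot: [[-0.0, -0.995, -0.095], [0.0, -0.095, 0.995], [-1.0, 0.0, 0.0]]
wrist_force: [-0.3, 0.2, 0.2]
gripper_width: -0.0001
```

>>> drive_tool(
  deltas="0.04 0 0 0 0 0; 0.04 0 0 0 0 0; 0.04 0 0 0 0 0; 0.03 0 0 0 0 0; 0 0 0 0 0 0",
)

```text
clock: 13.18
tool_pos: [0.5702, -0.0094, 0.1597]
eef_rot: [[-0.0, -0.995, -0.095], [0.0, -0.095, 0.995], [-1.0, 0.0, 0.0]]
wrist_force: [0.2, -0.2, -0.2]
gripper_width: 0.0
```

>>> drive_tool(
  deltas="0.03 0 -0.05 0 0 0; 0.03 0 -0.1 0 0 0; 0.03 0 -0.05 0 0 0; 0.03 0 0 0 0 0; 0 0 0 0 0 0",
)

```text
clock: 13.6
tool_pos: [0.5704, -0.0114, 0.1585]
eef_rot: [[-0.0, -0.995, -0.095], [0.0, -0.095, 0.995], [-1.0, 0.0, 0.0]]
wrist_force: [0.3, -0.7, -1.2]
gripper_width: -0.0001
```

```bash
python3 - <<'E'
from wh import *
look("w9","wrist",(260,120,400,240),5,False)
s=sense();print(s["tool_pos"],s["wrist_force"],s["clock"])
E
```

```text
[ 0.57037471 -0.01135353  0.15854271] [-0.32631197  1.09177045 -0.02009932] 13.65
```

View pics/w9.png

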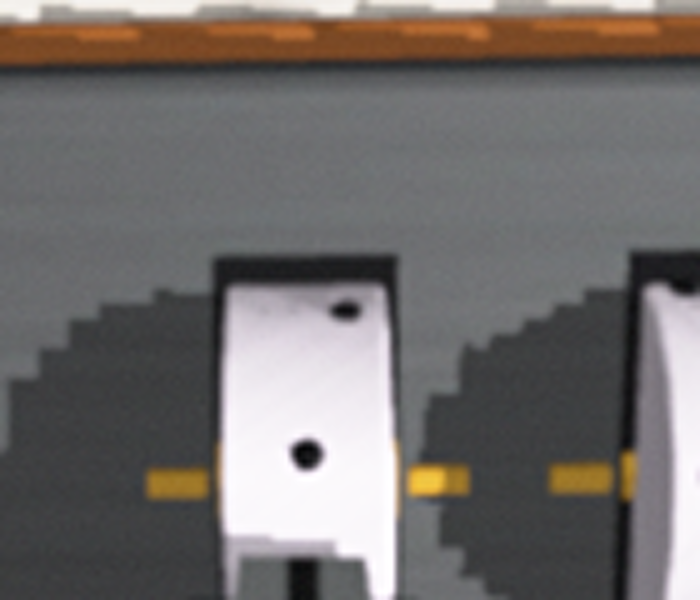

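>>> drive_tool(
  deltas="0.03 0.05 0 0 0 0; 0.03 0.1 0 0 0 0; 0.03 0 0 0 0 0; 0.03 0 0 0 0 0; 0 0 0 0 0 0",
)

```text
clock: 14.07
tool_pos: [0.5691, -0.0114, 0.1577]
eef_rot: [[0.001, -0.995, -0.095], [0.0, -0.095, 0.995], [-1.0, -0.001, -0.0]]
wrist_force: [0.2, -0.1, 4.0]
gripper_width: 0.0002
```

>>> drive_tool(
  deltas="0.03 0 0 0 0 0; 0.03 0 0 0 0 0; 0.03 0 0 0 0 0; 0.03 0 0 0 0 0; 0 0 0 0 0 0",
)

```text
clock: 14.48
tool_pos: [0.5691, -0.0115, 0.1569]
eef_rot: [[0.001, -0.995, -0.095], [-0.0, -0.095, 0.995], [-1.0, -0.001, -0.0]]
wrist_force: [0.0, 0.7, 7.3]
gripper_width: 0.0003
```

>>> drive_tool(
  deltas="0.05 0.1 0 0 0 0; 0 0.2 0 0 0 0; 0 0.2 0 0 0 0; 0 0.2 0 0 0 0; 0 0.2 0 0 0 0",
)

```text
clock: 14.9
tool_pos: [0.561, -0.0123, 0.157]
eef_rot: [[0.004, -0.995, -0.095], [0.0, -0.095, 0.995], [-1.0, -0.004, -0.0]]
wrist_force: [3.8, -0.1, 8.4]
gripper_width: -0.0
```

>>> drive_tool(
  deltas="0 0.2 0 0 0 0; 0 0.2 0 0 0 0; 0 0.2 0 0 0 0; 0 0.2 0 0 0 0; 0 0.1 0 0 0 0",
)

```text
clock: 15.32
tool_pos: [0.5519, -0.0133, 0.157]
eef_rot: [[0.003, -0.995, -0.095], [-0.0, -0.095, 0.995], [-1.0, -0.003, -0.0]]
wrist_force: [3.0, 0.2, 8.1]
gripper_width: -0.0
```

>>> drive_tool(
  deltas="-0.3 0 0 0 0 0; -0.5 -0.3 0 0 0 0; 0 -0.6 0 0 0 0; 0 -0.6 0 0 0 0; 0 -0.4 0 0 0 0",
)

```text
clock: 15.73
tool_pos: [0.5706, -0.0113, 0.1631]
eef_rot: [[-0.001, -0.995, -0.095], [0.0, -0.095, 0.995], [-1.0, 0.001, 0.0]]
wrist_force: [-0.1, -0.2, -0.4]
gripper_width: -0.0001
```

```bash
python3 - <<'E'
from wh import *
look("w10","wrist",(260,120,400,240),5,False)
s=sense();print(s["tool_pos"],s["wrist_force"],s["clock"])
E
```

```text
[ 0.57094406 -0.01122425  0.16300046] [-0.6881249  -0.25148257 -0.08292183] 15.7833
```

View pics/w10.png

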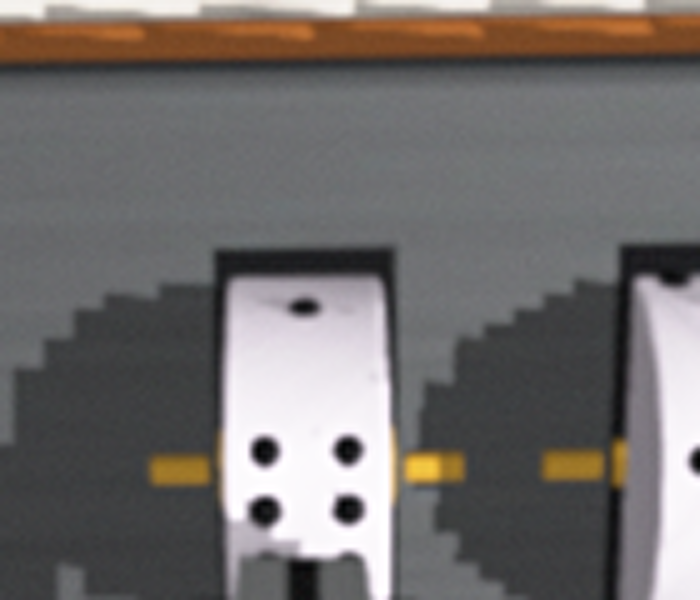

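```bash
python3 - <<'E'
from wh import *
c=camera("wrist"); C=lambda u,v:((u+.5)/5-.5+260,(v+.5)/5-.5+120)
g=[((-.012,-.048+.015,.052),C(434,467)),((-.012,-.048-.015,.052),C(180,470))]
print(fit2(c,-.048,[(6,C(306,511)),(1,C(304,305))],[],5.1),fit2(c,-.048,[(6,C(306,511)),(1,C(304,305))],g,5.1))
E
```

```text
(array([ 5.3205e+00,  2.0000e-02, -1.9000e-03]), array([0., 0., 0.])) (array([5.1625e+00, 2.0300e-02, 1.4000e-03]), array([-0.73,  1.21, -0.11, -0.41,  0.06]))
```

>>> drive_tool(
  deltas="0.3 0.1 0 0 0 0; 0.3 0 0 0 0 0; 0.15 0 0 0 0 0; 0.05 0 0 0 0 0; 0 0 0 0 0 0",
)

```text
clock: 16.25
tool_pos: [0.5689, -0.0115, 0.1566]
eef_rot: [[0.001, -0.995, -0.095], [0.0, -0.095, 0.995], [-1.0, -0.001, -0.0]]
wrist_force: [-2.4, -0.8, 9.1]
gripper_width: -0.0003
```

>>> drive_tool(
  deltas="0 0.1 0 0 0 0; 0 0.2 0 0 0 0; 0 0.2 0 0 0 0; 0 0.2 0 0 0 0; 0 0.2 0 0 0 0",
)

```text
clock: 16.67
tool_pos: [0.5609, -0.0123, 0.1571]
eef_rot: [[0.004, -0.995, -0.095], [0.0, -0.095, 0.995], [-1.0, -0.004, -0.0]]
wrist_force: [3.0, -0.3, 7.4]
gripper_width: 0.0001
```

>>> drive_tool(
  deltas="0 0.2 0 0 0 0; 0 0.2 0 0 0 0; 0 0.2 0 0 0 0; 0 0.2 0 0 0 0; 0 0.1 0 0 0 0",
)

```text
clock: 17.08
tool_pos: [0.5518, -0.0133, 0.1571]
eef_rot: [[0.004, -0.995, -0.095], [-0.0, -0.095, 0.995], [-1.0, -0.004, -0.0]]
wrist_force: [2.9, -0.4, 7.6]
gripper_width: 0.0001
```

>>> drive_tool(
  deltas="-0.3 0 0 0 0 0; -0.5 -0.3 0 0 0 0; 0 -0.6 0 0 0 0; 0 -0.5 0 0 0 0; 0 -0.2 0 0 0 0",
)

```text
clock: 17.5
tool_pos: [0.5676, -0.0116, 0.1632]
eef_rot: [[-0.0, -0.995, -0.095], [0.0, -0.095, 0.995], [-1.0, 0.0, 0.0]]
wrist_force: [0.7, 0.5, 0.8]
gripper_width: -0.0001
```

>>> drive_tool(
  deltas="0 0 0 0 0 0; 0 0 0 0 0 0; 0 0 0 0 0 0; 0 0 0 0 0 0; 0 0 0 0 0 0",
)

```text
clock: 17.92
tool_pos: [0.5668, -0.0117, 0.1637]
eef_rot: [[-0.0, -0.995, -0.095], [-0.0, -0.095, 0.995], [-1.0, 0.0, 0.0]]
wrist_force: [-0.0, 0.0, -0.4]
gripper_width: -0.0002
```

```bash
python3 - <<'E'
from wh import *
look("w11","wrist",(260,120,400,240),5,False)
s=sense();print(s["tool_pos"],s["wrist_force"],s["clock"])
E
```

```text
[ 0.56681187 -0.01167339  0.16370806] [0.02299039 0.66226258 0.57587386] 17.9667
```

View pics/w11.png

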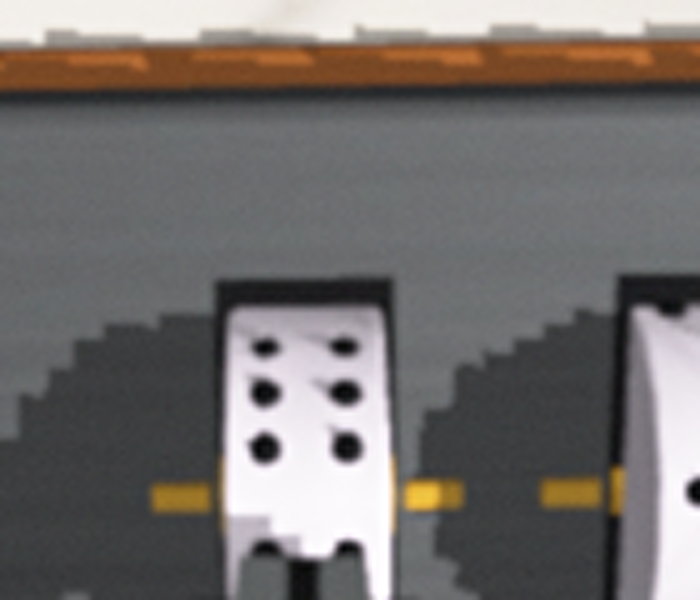

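```bash
python3 - <<'E'
from wh import *
c=camera("wrist"); C=lambda u,v:((u+.5)/5-.5+260,(v+.5)/5-.5+120)
g=[((-.012,-.048+.015,.052),C(434,494)),((-.012,-.048-.015,.052),C(180,498))]
print(fit2(c,-.048,[(6,C(306,392))],g,4.4))
E
```

```text
(array([4.4367e+00, 2.0000e-02, 1.4000e-03]), array([ 0.  ,  0.25, -0.25,  0.  ]))
```

>>> drive_tool(
  deltas="0.3 0 0 0 0 0; 0.3 0 0 0 0 0; 0.15 0 0 0 0 0; 0.05 0 0 0 0 0; 0 0 0 0 0 0",
)

```text
clock: 18.43
tool_pos: [0.5671, -0.0117, 0.1567]
eef_rot: [[0.001, -0.995, -0.095], [-0.0, -0.095, 0.995], [-1.0, -0.001, -0.0]]
wrist_force: [-2.0, -0.8, 10.3]
gripper_width: -0.0
```

>>> drive_tool(
  deltas="0.02 0.1 0 0 0 0; 0 0.2 0 0 0 0; 0 0.2 0 0 0 0; 0 0.15 0 0 0 0; 0 0.05 0 0 0 0",
)

```text
clock: 18.85
tool_pos: [0.561, -0.0123, 0.157]
eef_rot: [[0.004, -0.995, -0.095], [0.0, -0.095, 0.995], [-1.0, -0.004, -0.0]]
wrist_force: [3.9, 0.3, 8.7]
gripper_width: -0.0001
```

>>> drive_tool(
  deltas="-0.2 0 0 0 0 0; -0.5 -0.1 0 0 0 0; -0.3 -0.6 0 0 0 0; 0 -0.6 0 0 0 0; 0 -0.3 0 0 0 0",
)

```text
clock: 19.27
tool_pos: [0.5767, -0.0107, 0.1653]
eef_rot: [[0.0, -0.995, -0.095], [0.0, -0.095, 0.995], [-1.0, -0.0, -0.0]]
wrist_force: [0.5, -0.0, 0.1]
gripper_width: -0.0
```

>>> drive_tool(
  deltas="0 0 0 0 0 0; 0 0 0 0 0 0; 0 0 0 0 0 0; 0 0 0 0 0 0; 0 0 0 0 0 0",
)

```text
clock: 19.68
tool_pos: [0.5757, -0.0108, 0.1654]
eef_rot: [[-0.0, -0.995, -0.095], [-0.0, -0.095, 0.995], [-1.0, 0.0, -0.0]]
wrist_force: [0.5, -0.7, 0.6]
gripper_width: 0.0002
```

```bash
python3 - <<'E'
from wh import *
look("w12","wrist",(260,120,400,240),5,False)
s=sense();print(s["tool_pos"],s["wrist_force"],s["clock"])
E
```

```text
[ 0.57574478 -0.01083636  0.16545347] [-0.46407281 -0.38419445 -0.02579599] 19.7333
```

View pics/w12.png

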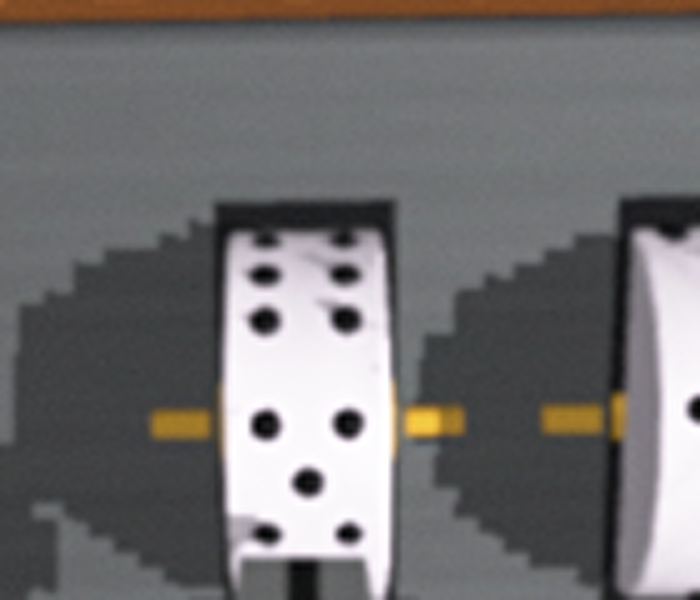

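```bash
python3 - <<'E'
from wh import *
c=camera("wrist"); C=lambda u,v:((u+.5)/5-.5+260,(v+.5)/5-.5+120)
g=[((-.012,-.048+.015,.052),C(434,421)),((-.012,-.048-.015,.052),C(180,425))]
print(fit2(c,-.048,[(6,C(306,274)),(5,C(308,482))],g,4.2))
E
```

```text
(array([4.2167e+00, 2.1000e-02, 1.0000e-03]), array([ 0.79, -0.55,  0.11, -0.38,  0.24]))
```

```bash
python3 - <<'E'
from wh import *
p=np.load("stand.npy"); a=np.array(sense()["tool_pos"])
m=a+[0,0,.035]; t=stand2world(p,(.053,-.01,0))[0]; t[2]=.205
plan(m,n=5); plan(t,yaw=185.84,n=5,pos=m,R=np.array(sense()["eef_rot"]))
E
```

```text
-0.44 0 0 0 0 0; -0.87 0 0 0 0 0; -0.87 0 0 0 0 0; -0.87 0 0 0 0 0; -0.44 0 0 0 0 0
-0.06 -0.61 0.47 -0.08 0 0; -0.11 -1.23 0.95 -0.08 0 0; -0.11 -1.23 0.94 -0.08 0 0; -0.11 -1.23 0.94 -0.08 0 0; -0.06 -0.62 0.47 -0.08 0 0
```

>>> drive_tool(
  deltas="-0.5 0 0 0 0 0; -0.9 0 0 0 0 0; -0.9 0 0 0 0 0; -0.9 0 0 0 0 0; -0.5 0 0 0 0 0",
)

```text
clock: 20.2
tool_pos: [0.5763, -0.0108, 0.2047]
eef_rot: [[0.002, -0.995, -0.095], [-0.0, -0.095, 0.995], [-1.0, -0.002, -0.0]]
wrist_force: [-0.7, -0.1, 0.6]
gripper_width: -0.0001
```

>>> drive_tool(
  deltas="-0.1 -0.6 0.5 0 0 0; -0.1 -1.2 1 0 0 0; -0.1 -1.2 0.9 0 0 0; 0 -1.2 0.9 0 0 0; 0 -0.6 0.5 0 0 0",
)

```text
clock: 20.62
tool_pos: [0.6212, 0.0329, 0.2051]
eef_rot: [[0.0, -0.995, -0.096], [0.0, -0.096, 0.995], [-1.0, -0.0, 0.0]]
wrist_force: [-0.3, -0.8, 0.6]
gripper_width: -0.0002
```

>>> drive_tool(
  deltas="0 0 0 0 0 0; 0 0 0 0 0 0; 0 0 0 0 0 0; 0 0 0 0 0 0; 0 0 0 0 0 0",
)

```text
clock: 21.03
tool_pos: [0.6197, 0.0311, 0.2057]
eef_rot: [[0.0, -0.996, -0.094], [-0.0, -0.094, 0.996], [-1.0, -0.0, -0.0]]
wrist_force: [-0.7, -0.0, 0.9]
gripper_width: -0.0001
```

```bash
python3 - <<'E'
from wh import *
look("w13","wrist",(220,60,420,180),4,False)
look("w13f","wrist")
s=sense();print(s["tool_pos"],s["wrist_force"],s["clock"])
E
```

```text
[0.61983606 0.03123547 0.2057012 ] [-0.65188657 -0.36268851  0.40544905] 21.1333
```

View pics/w13f.png

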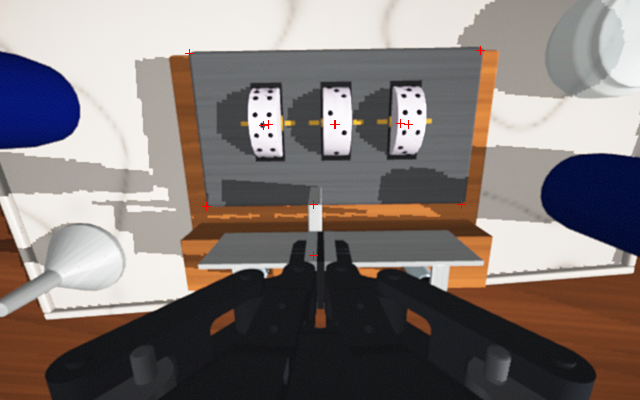

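View pics/w13.png

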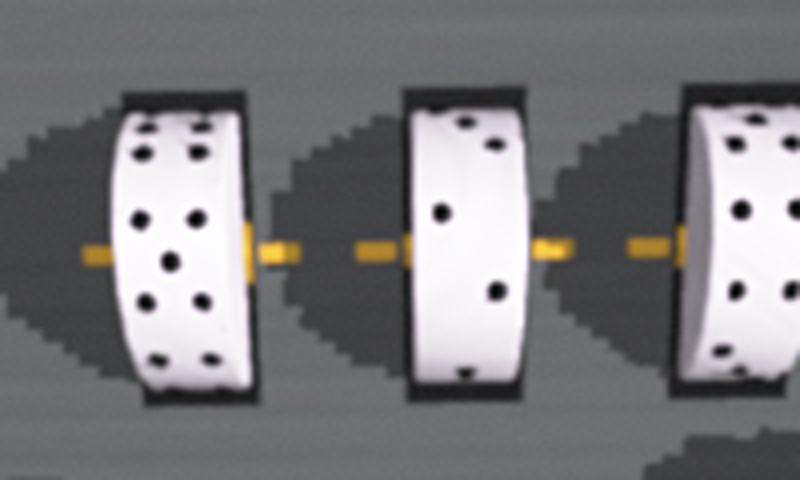

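```bash
python3 - <<'E'
from wh import *
c=camera("wrist"); C=lambda u,v:((u+.5)/4-.5+220,(v+.5)/4-.5+60)
for nm,y,o,m,t in (("R",-.048,[(5,C(171,261)),(6,C(172,152.5)),],[(-.015,C(98,255)),(.015,C(280,253))],4.19),
 ("M",0,[(2,C(470,251.5))],[(-.015,C(377,251)),(.015,C(553,249.5))],1.05),("L",.048,[(4,C(767,250))],[(-.015,C(650,247.5))],3.14)):
    print(nm,fit2(c,y,o,[((-.012,y+b,.052),uv) for b,uv in m],t))
E
```

```text
R (array([ 4.25e+00,  1.31e-02, -1.00e-04]), array([ 1.52, -3.12,  0.75,  0.95, -1.72]))
M (array([ 1.0518,  0.02  , -0.0011]), array([-0.  , -0.04,  0.04,  0.  ]))
L (array([ 3.1608e+00,  2.0000e-02, -1.3000e-03]), array([-0., -0.,  0.]))
```

```bash
python3 - <<'E'
from wh import *
c=camera("wrist"); C=lambda u,v:((u+.5)/4-.5+220,(v+.5)/4-.5+60)
m=[((-.012,-.048+b,.052),uv) for b,uv in [(-.015,C(98,255)),(.015,C(280,253))]]
for o in ([(5,C(171,261))],[(5,C(171,260.3))],[(5,C(171,261)),(6,C(174,128))]): print(fit2(c,-.048,o,m,4.19))
E
```

```text
(array([ 4.2293e+00,  2.0000e-02, -7.0000e-04]), array([-0. , -0.1,  0.1,  0. ]))
(array([ 4.2246e+00,  2.0000e-02, -7.0000e-04]), array([-0. , -0.1,  0.1,  0. ]))
(array([ 4.2271e+00,  2.1100e-02, -8.0000e-04]), array([-0.21,  0.46, -0.24, -0.04,  0.28]))
```

```bash
python3 - <<'E'
from wh import *
a=np.array(sense()["tool_pos"]); R=np.array(sense()["eef_rot"])
plan([.566,-.0117,.1950],n=5,vmax=1); plan([.566,-.0117,.1630],n=5,pos=[.566,-.0117,.1950])
E
```

```text
0.13 0.72 -0.47 0 0 0; 0.27 1.44 -0.94 0 0 0; 0.27 1.44 -0.94 0 0 0; 0.27 1.44 -0.94 0 0 0; 0.13 0.72 -0.47 0 0 0
0.4 0 0 0 0 0; 0.8 0 0 0 0 0; 0.8 0 0 0 0 0; 0.8 0 0 0 0 0; 0.4 0 0 0 0 0
```

>>> drive_tool(
  deltas="0.1 0.7 -0.5 0 0 0; 0.3 1.4 -0.9 0 0 0; 0.3 1.4 -0.9 0 0 0; 0.3 1.4 -0.9 0 0 0; 0.1 0.8 -0.6 0 0 0",
)

```text
clock: 21.65
tool_pos: [0.5653, -0.0127, 0.1941]
eef_rot: [[-0.001, -0.996, -0.095], [-0.0, -0.095, 0.996], [-1.0, 0.001, -0.0]]
wrist_force: [-0.2, 1.0, -0.7]
gripper_width: 0.0002
```

>>> drive_tool(
  deltas="0.4 0 0 0 0 0; 0.8 0 0 0 0 0; 0.8 0 0 0 0 0; 0.7 0 0 0 0 0; 0.3 0 0 0 0 0",
)

```text
clock: 22.07
tool_pos: [0.5668, -0.0113, 0.1625]
eef_rot: [[-0.002, -0.995, -0.096], [0.0, -0.096, 0.995], [-1.0, 0.002, 0.0]]
wrist_force: [0.0, -0.8, -0.1]
gripper_width: 0.0002
```

>>> drive_tool(
  deltas="0 0 0 0 0 0; 0 0 0 0 0 0; 0 0 0 0 0 0; 0 0 0 0 0 0; 0 0 0 0 0 0",
)

```text
clock: 22.48
tool_pos: [0.5671, -0.0116, 0.1649]
eef_rot: [[0.001, -0.995, -0.095], [-0.0, -0.095, 0.995], [-1.0, -0.001, -0.0]]
wrist_force: [0.3, 0.2, 0.1]
gripper_width: 0.0002
```

>>> drive_tool(
  deltas="0.3 0 0 0 0 0; 0.3 0 0 0 0 0; 0.22 0 0 0 0 0; 0.08 0 0 0 0 0; 0 0 0 0 0 0",
)

```text
clock: 22.9
tool_pos: [0.5672, -0.0117, 0.1566]
eef_rot: [[0.002, -0.995, -0.095], [-0.0, -0.095, 0.995], [-1.0, -0.002, -0.0]]
wrist_force: [-3.6, 0.4, 9.3]
gripper_width: -0.0003
```

>>> drive_tool(
  deltas="0 0.05 0 0 0 0; 0 0.1 0 0 0 0; 0 0.1 0 0 0 0; 0 0 0 0 0 0; 0 0 0 0 0 0",
)

```text
clock: 23.32
tool_pos: [0.5656, -0.0118, 0.157]
eef_rot: [[0.004, -0.995, -0.095], [0.0, -0.095, 0.995], [-1.0, -0.004, -0.0]]
wrist_force: [3.0, 0.1, 7.6]
gripper_width: -0.0001
```

>>> drive_tool(
  deltas="-0.3 0 0 0 0 0; -0.8 0 0 0 0 0; -1 -0.2 0 0 0 0; -1 -1 0.3 0 0 0; -1 -1 0.5 0 0 0",
)

```text
clock: 23.73
tool_pos: [0.5857, -0.0021, 0.1977]
eef_rot: [[0.0, -0.996, -0.094], [-0.0, -0.094, 0.996], [-1.0, -0.0, -0.0]]
wrist_force: [0.1, -0.1, 0.8]
gripper_width: 0.0003
```

>>> drive_tool(
  deltas="0 -1 0.9 0 0 0; 0 -1 1 0 0 0; 0 -1 1 0 0 0; 0 -0.5 0.5 0 0 0; 0 0 0 0 0 0",
)

```text
clock: 24.15
tool_pos: [0.6178, 0.0366, 0.1958]
eef_rot: [[-0.001, -0.995, -0.096], [0.0, -0.096, 0.995], [-1.0, 0.001, 0.0]]
wrist_force: [-0.8, -0.7, 0.2]
gripper_width: -0.0
```

>>> drive_tool(
  deltas="0 0 0 0 0 0; 0 0 0 0 0 0; 0 0 0 0 0 0; 0 0 0 0 0 0; 0 0 0 0 0 0",
)

```text
clock: 24.57
tool_pos: [0.617, 0.0349, 0.1967]
eef_rot: [[0.0, -0.996, -0.095], [-0.0, -0.095, 0.996], [-1.0, -0.0, -0.0]]
wrist_force: [-0.1, 0.9, -0.2]
gripper_width: 0.0001
```

```bash
python3 - <<'E'
from wh import *
look("w14","wrist",(220,60,420,180),4,False)
s=sense();print(s["tool_pos"],s["wrist_force"],s["clock"])
E
```

```text
[0.61703818 0.0350108  0.19669262] [-0.83143025 -0.31176638  0.8370721 ] 24.6167
```

View pics/w14.png

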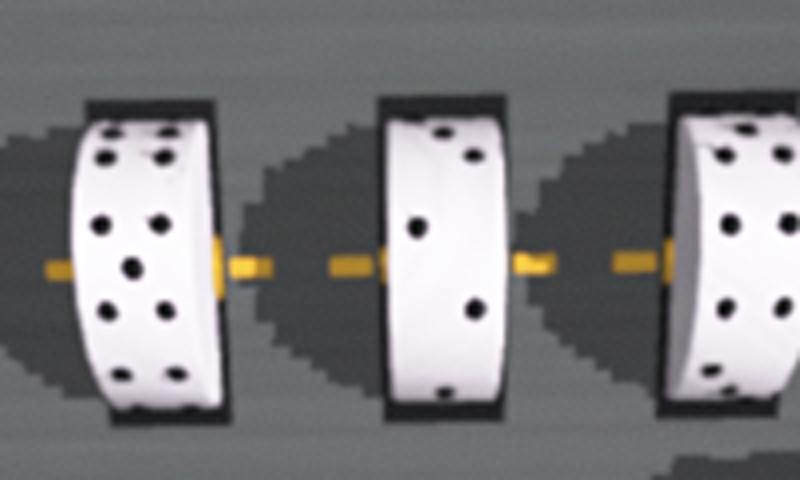

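```bash
python3 - <<'E'
from wh import *
c=camera("wrist"); C=lambda u,v:((u+.5)/4-.5+220,(v+.5)/4-.5+60)
for nm,y,o,m,t in (("R",-.048,[(5,C(133,267.5)),(6,C(140,133)),],[(-.015,C(60,270)),(.015,C(250,267))],4.19),
 ("M",0,[(2,C(447,268))],[(-.015,C(350,265.5)),(.015,C(535,264))],1.05),("L",.048,[(4,C(757,265.5))],[(-.015,C(634,262.5))],3.14)):
    print(nm,fit2(c,y,o,[((-.012,y+b,.052),uv) for b,uv in m],t))
p=np.load("stand.npy"); s=sense(); R=stand2world([0,0,0,p[3]],np.eye(3)); print("in stand mm",1000*(R@(np.array(s["tool_pos"])-p[:3])))
t=stand2world(p,(.049,-.046,0))[0]; t[2]=.190; print(t); plan(t,n=5,vmax=1); t2=t.copy(); t2[2]=.152; plan(t2,n=10,pos=t)
E
```

```text
R (array([ 4.1647e+00,  2.1500e-02, -9.0000e-04]), array([-0.24,  0.61, -0.42,  0.02,  0.37]))
M (array([ 1.0545,  0.02  , -0.0011]), array([ 0.  , -0.03,  0.03,  0.  ]))
L (array([ 3.1532e+00,  2.0000e-02, -1.3000e-03]), array([0., 0., 0.]))
in stand mm [ 49.41435658  -6.14173433 189.98496904]
[ 0.62071246 -0.00463675  0.19      ]
0.08 0 -0.5 0 0 0; 0.17 0 -1 0 0 0; 0.17 0 -1 0 0 0; 0.17 0 -1 0 0 0; 0.08 0 -0.5 0 0 0
0.21 0 0 0 0 0; 0.42 0 0 0 0 0; 0.42 0 0 0 0 0; 0.42 0 0 0 0 0; 0.42 0 0 0 0 0
0.42 0 0 0 0 0; 0.42 0 0 0 0 0; 0.42 0 0 0 0 0; 0.42 0 0 0 0 0; 0.21 0 0 0 0 0
```

>>> drive_tool(
  deltas="0.1 0 -0.5 0 0 0; 0.1 0.1 -1 0 0 0; 0.2 0.1 -1 0 0 0; 0.2 0.1 -1 0 0 0; 0.1 0 -0.5 0 0 0",
)

```text
clock: 25.08
tool_pos: [0.6178, -0.0066, 0.189]
eef_rot: [[-0.001, -0.996, -0.094], [-0.0, -0.094, 0.996], [-1.0, 0.001, -0.0]]
wrist_force: [0.2, 0.6, -0.2]
gripper_width: -0.0
```

>>> drive_tool(
  deltas="0 0 0 0 0 0; 0 0 0 0 0 0; 0.4 0 0 0 0 0; 0.6 0 0 0 0 0; 0.6 0 0 0 0 0",
)

```text
clock: 25.5
tool_pos: [0.618, -0.0044, 0.1729]
eef_rot: [[0.0, -0.995, -0.096], [0.0, -0.096, 0.995], [-1.0, -0.0, 0.0]]
wrist_force: [0.3, 0.1, -0.5]
gripper_width: -0.0004
```

```bash
python3 - <<'E'
from wh import *
look("w15","wrist")
p=np.load("stand.npy"); s=sense(); R=stand2world([0,0,0,p[3]],np.eye(3)); print(s["clock"],"in stand mm",1000*(R@(np.array(s["tool_pos"])-p[:3])))
E
```

```text
25.55 in stand mm [ 45.88631743 -45.44762615 164.69951945]
```

View pics/w15.png

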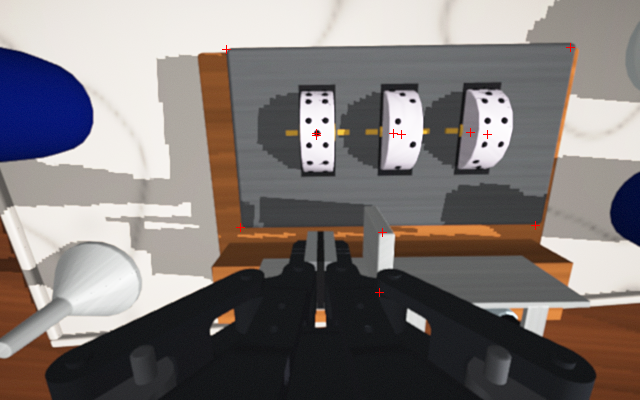

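>>> drive_tool(
  deltas="0.4 0 0 0 0 0; 0.3 0 0 0 0 0; 0.1 0 0.1 0 0 0; 0 0 0.3 0 0 0; 0 0 0.3 0 0 0",
)

```text
clock: 25.97
tool_pos: [0.6173, 0.0024, 0.1656]
eef_rot: [[0.0, -0.995, -0.095], [0.0, -0.095, 0.995], [-1.0, -0.0, 0.0]]
wrist_force: [1.0, 0.3, -0.5]
gripper_width: 0.0001
```

>>> drive_tool(
  deltas="0 0 0.1 0 0 0; 0 0 0.1 0 0 0; 0 0 0.1 0 0 0; 0 0 0.1 0 0 0; 0 0 0 0 0 0",
)

```text
clock: 26.38
tool_pos: [0.617, 0.0063, 0.1656]
eef_rot: [[0.0, -0.995, -0.095], [-0.0, -0.095, 0.995], [-1.0, -0.0, -0.0]]
wrist_force: [-0.7, 0.7, 0.1]
gripper_width: -0.0001
```

>>> drive_tool(
  deltas="0.15 0 0 0 0 0; 0.1 0 0.1 0 0 0; 0 0 0.1 0 0 0; 0 0 0.1 0 0 0; 0 0 0.1 0 0 0",
)

```text
clock: 26.8
tool_pos: [0.6165, 0.01, 0.1629]
eef_rot: [[-0.0, -0.995, -0.095], [-0.001, -0.095, 0.995], [-1.0, 0.0, -0.001]]
wrist_force: [0.5, -2.1, -0.4]
gripper_width: 0.0002
```

>>> drive_tool(
  deltas="0 0 0.1 0 0 0; 0 0 0.1 0 0 0; 0 0 0.1 0 0 0; 0 0 0.1 0 0 0; 0 0 0 0 0 0",
)

```text
clock: 27.22
tool_pos: [0.6161, 0.0142, 0.1629]
eef_rot: [[-0.0, -0.995, -0.095], [-0.0, -0.095, 0.995], [-1.0, 0.0, -0.0]]
wrist_force: [-1.2, -1.6, -1.0]
gripper_width: -0.0001
```

>>> drive_tool(
  deltas="0 0 0.15 0 0 0; 0 0 0.2 0 0 0; 0 0 0.2 0 0 0; 0 0 0.2 0 0 0; 0 0 0.15 0 0 0",
)

```text
clock: 27.63
tool_pos: [0.6152, 0.0234, 0.1629]
eef_rot: [[-0.0, -0.995, -0.095], [-0.0, -0.095, 0.995], [-1.0, 0.0, 0.0]]
wrist_force: [-2.2, -3.0, -1.1]
gripper_width: -0.0002
```

>>> drive_tool(
  deltas="0 0 0.2 0 0 0; 0 0 0.2 0 0 0; 0 0 0.2 0 0 0; 0 0 0.1 0 0 0; 0 0 0.05 0 0 0",
)

```text
clock: 28.05
tool_pos: [0.6146, 0.0308, 0.163]
eef_rot: [[-0.0, -0.995, -0.095], [0.0, -0.095, 0.995], [-1.0, 0.0, 0.0]]
wrist_force: [-1.8, -3.0, -1.8]
gripper_width: -0.0004
```

>>> drive_tool(
  deltas="0 0 0.1 0 0 0; 0 0 0.1 0 0 0; 0 0 0.1 0 0 0; 0 0 0.05 0 0 0; 0 0 0 0 0 0",
)

```text
clock: 28.47
tool_pos: [0.6143, 0.0342, 0.163]
eef_rot: [[0.0, -0.995, -0.095], [0.0, -0.095, 0.995], [-1.0, -0.0, 0.0]]
wrist_force: [0.2, -2.7, -0.6]
gripper_width: 0.0002
```

>>> drive_tool(
  deltas="0 0 0.05 0 0 0; 0 0 0.05 0 0 0; 0 0 0.05 0 0 0; 0 0 0.05 0 0 0; 0 0 0 0 0 0",
)

```text
clock: 28.88
tool_pos: [0.6141, 0.0361, 0.163]
eef_rot: [[0.0, -0.995, -0.095], [0.0, -0.095, 0.995], [-1.0, -0.0, 0.0]]
wrist_force: [-1.5, -2.6, -0.9]
gripper_width: 0.0004
```

>>> drive_tool(
  deltas="0 0 0.05 0 0 0; 0 0 0.05 0 0 0; 0 0 0.05 0 0 0; 0 0 0.05 0 0 0; 0 0 0 0 0 0",
)

```text
clock: 29.3
tool_pos: [0.6139, 0.0382, 0.163]
eef_rot: [[0.0, -0.995, -0.095], [0.0, -0.095, 0.995], [-1.0, -0.0, 0.0]]
wrist_force: [-1.2, -3.2, 0.1]
gripper_width: -0.0001
```

>>> drive_tool(
  deltas="0 0 0.04 0 0 0; 0 0 0.04 0 0 0; 0 0 0.04 0 0 0; 0 0 0.03 0 0 0; 0 0 0 0 0 0",
)

```text
clock: 29.72
tool_pos: [0.6138, 0.0396, 0.163]
eef_rot: [[0.0, -0.995, -0.095], [0.0, -0.095, 0.995], [-1.0, -0.0, 0.0]]
wrist_force: [-2.2, -3.4, -0.2]
gripper_width: -0.0001
```

>>> drive_tool(
  deltas="0 0 0.04 0 0 0; 0 0 0.04 0 0 0; 0 0 0.04 0 0 0; 0 0 0.03 0 0 0; 0 0 0 0 0 0",
)

```text
clock: 30.13
tool_pos: [0.6137, 0.0399, 0.163]
eef_rot: [[0.0, -0.996, -0.094], [-0.002, -0.094, 0.996], [-1.0, 0.0, -0.002]]
wrist_force: [-0.5, -9.6, -0.0]
gripper_width: -0.0
```

>>> drive_tool(
  deltas="0 0 -0.2 0 0 0; 0 0 -0.5 0 0 0; 0 0 -0.6 0 0 0; -0.5 0 -0.2 0 0 0; -1 0 0 0 0 0",
)

```text
clock: 30.55
tool_pos: [0.6147, 0.0256, 0.1774]
eef_rot: [[-0.002, -0.996, -0.094], [0.0, -0.094, 0.996], [-1.0, 0.002, 0.0]]
wrist_force: [0.1, -1.0, 0.9]
gripper_width: 0.0005
```

>>> drive_tool(
  deltas="-1.5 0 0 0 0 0; -1.5 0.2 0 0 0 0; -1.5 0.5 0 0 0 0; -1.5 0.5 0 0 0 0; -1 0 0 0 0 0",
)

```text
clock: 30.97
tool_pos: [0.6029, 0.025, 0.2509]
eef_rot: [[0.002, -0.995, -0.095], [0.0, -0.095, 0.995], [-1.0, -0.002, 0.0]]
wrist_force: [-0.5, 0.1, 0.4]
gripper_width: 0.0
```

>>> drive_tool(
  deltas="0 0 0 0 0 0; 0 0 0 0 0 0; 0 0 0 0 0 0; 0 0 0 0 0 0; 0 0 0 0 0 0",
)

```text
clock: 31.38
tool_pos: [0.603, 0.025, 0.2469]
eef_rot: [[-0.002, -0.995, -0.095], [-0.0, -0.095, 0.995], [-1.0, 0.002, 0.0]]
wrist_force: [0.3, 0.0, 0.1]
gripper_width: 0.0004
```

```bash
python3 - <<'E'
from wh import *
look("w16","wrist",(200,80,400,230),4,False)
look("w16f","wrist")
look("s16","scene",(240,150,400,310),4,False)
s=sense();print(s["tool_pos"],s["wrist_force"],s["clock"])
E
```

```text
[0.6030428  0.02497233 0.24743651] [ 0.18413337 -0.01310935  0.19446853] 31.5333
```

View pics/w16.png

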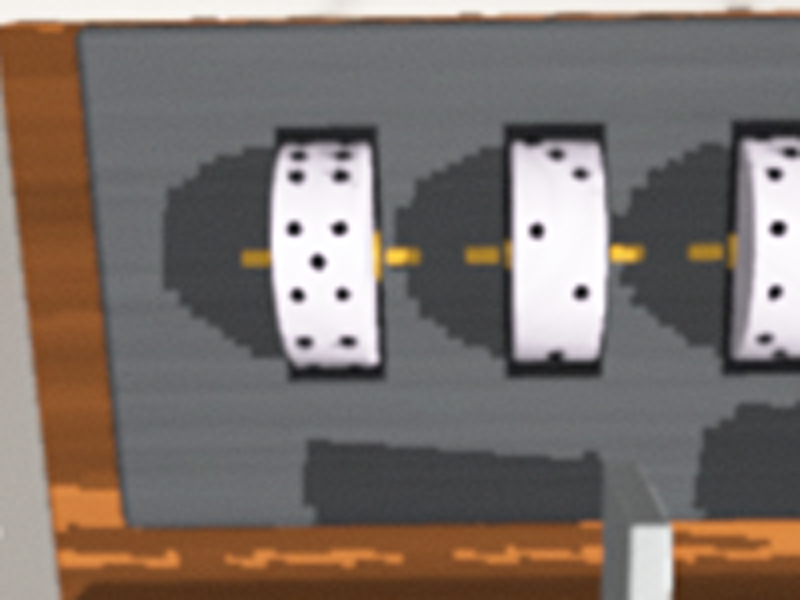

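View pics/s16.png

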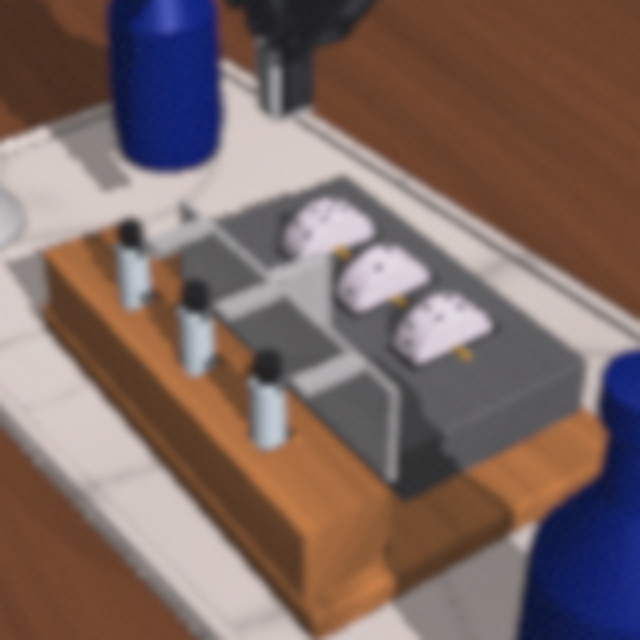

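View pics/w16f.png

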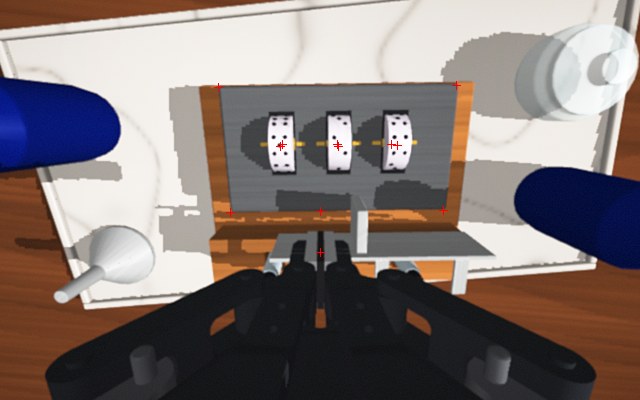

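```bash
python3 - <<'E'
from wh import *
c=camera("wrist"); p=np.load("stand.npy")
u=(652+.5)/4-.5+200
for k in (.026,.028,.030,.032): print(k,proj(c,stand2world(p,(.034,-.015+k,.102)))[0],u)
s=sense(); print(s["wrist_force"],s["clock"])
from rig import job_done
print(job_done())
E
```

```text
0.026 [354.46954444 210.16461057] 362.625
0.028 [357.10713286 210.14755326] 362.625
0.03 [359.7447766  210.13049559] 362.625
0.032 [362.38247565 210.11343756] 362.625
[-0.14926454  0.19797873  0.0430493 ] 31.5833
the job is handed in; nothing more can be done
None
```

The lock is set to 4, 2, 5, the keeper comb is open against its stop, and I handed the job in at about 31.6 s of the 69 s allowed.

- **Wheels:** I rolled the left wheel in two strokes and the right in four, pressing about 7 to 11 N. The last fitted angles, before the keeper was moved, were:

| Wheel | Fitted angle (rad) | Target (rad) |
|---|---|---|
| Left | 3.15 | 3.142 |
| Middle | 1.05 | 1.047 |
| Right | 4.165 | 4.189 |

  The right wheel first read about 0.04 rad over, so I nudged it back and it now reads about 0.02 to 0.03 rad under. Repeat fits of the same wheel differed by about 0.02 rad. The middle wheel was never touched.

- **Keeper:** I pushed the tab to the left only after the code was set. It took about 3 N to slide, and the force rose to 9.6 N at the stop. A camera check put the travel at about 32 mm against the nominal 30 mm. That difference is within the calibration error.

- **Final look:** The prongs stand clear beside the vials in the pictures. The vials, flasks, funnel and jar appear where they were, though I judged that by eye and did not measure it. The tool was clear above the stand with about zero wrist force.

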